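Fetch the reference block from behind the anvil and the loupe

ROBOT

A 7-joint arm with a two-finger parallel gripper is mounted at the origin on a cart in front of the work surface, level with it; the furniture and walls round the work are solid. World frame = base frame: x ahead of the robot, y to its left, z up, the work surface at z = 0. Lengths are in m, angles in rad, forces in N, time in s.
With the tool pointing down it reaches from about 0.4 to 0.85 m from the base axis. Payload 10.4 kg.
Tool frame: the origin (TCP) lies at the very end of the fingers, on their centre line; the grasp point (between the pads) lies 19 mm behind it; x points along the fingers, z is the direction in which the jaws open and shut, and the axes are right-handed (so a half turn about x gives the same grasp; the last joint's range is limited). The gripper opens to 85 mm and grips with 20 to 120 N. Pads are 22 mm wide; open, the fingers measure 114 mm over their backs; the gripper's body (76 mm by 85 mm) begins 54 mm behind the grasp point. The pads swing forward as they close: fully open they stand 13 mm farther back than shut.
Start: joints at [-1.236, 0.332, -0.065, 1.46, 0.022, 1.35, -0.088], TCP at [0.219, 0.585, 0.231] pointing down, gripper open.
Joint ranges: [-2.6, 2.6], [-0.5, 2.12], [-1.47, 1.34], [0.16, 2.42], [-1.27, 4.41], [0.06, 2.06], [-2.6, 2.6]. Speed limits (rad/s): [2.22, 2.22, 2.79, 2.79, 3.14, 3.14, 3.14].

INTERFACE

Orientations are given as a unit quaternion [x, y, z, w].
In Python, from workcell import readout, camera, manip gives the robot as it stands.
- The arm moves only by the shell command python3 -m inch 'ROWS' [FORCE]. ROWS is JSON, a list of rows, each a list of 3 entries, a list of its own where there are three numbers: the turn, a rotation vector about the tool's x, y, z in degrees, then the shift along the tool's x, y, z in mm, then the closure, from 0 (fully open) to 1 (shut). In form: [[[wx, wy, wz], [dx, dy, dz], hand], ...]. A call has 1 to 10 rows; each row is the pose to reach, as a shift and turn from the pose measured when the call began, along the tool's axes at that moment; what a row does not reach only later rows make up. A row lasts 1/8 s, in which the tool goes at most 62.5 mm and 10.7 degrees, less where a joint would pass 70% of its speed; a pose out of reach is approached as far as the arm can. A call with a gripper value outside its range is refused whole. The fingers move at their own pace and stop on an object; FORCE is the grip in N (left out, the last holds). Time passes only in rows, so rows that repeat a pose let the fingers close. It gives the time, the measured TCP pose, the force and the opening at its end, in the units of the state.
- readout.get_obs(): the state, without advancing time (a new reading comes with each control period).
- camera(name): name is "scene" or "side" or "wrist"; returns a dict with "pixels" (384x512x3 uint8, red, green, blue), "range_z" (384x512 float32, m along the optical axis (not along the pixel's ray), 0 where there is no reading), "intrinsics" (3x3 intrinsics, pixels), "extrinsics" (4x4, takes a point from world to camera coordinates); the wrist camera has in their place "T_tool_cam" (4x4, takes a point from camera to tool coordinates, whose origin is the TCP and whose axes are the tool frame's). Camera axes: x right, y down, z forward; pixel columns grow to the right and rows downward; lengths in m; the calibration is good to about 2 mm. A picture is of the moment at which its call begins: read the wrist's pose just before it.
- manip.hand_in(): hands the job in, once; it reports no verdict.
The state is a dict: "clock": time; "joint_pos": joint angles; "joint_velocities": joint speeds; "tau": joint torques, N m; "position": TCP position; "ee_rot": TCP orientation; "ft_force": force on the tool from outside, world axes, zero at the start; "torque": the same for the moment, N m; "grip_width": opening from 0.0 (shut) to 1.0 (fully open).
Only numpy, scipy, OpenCV 4.12 (cv2) and the standard library are available. Lean on these libraries where they do the work, as an engineer would, in place of code of your own. Each camera call takes 0.05 s, during which the arm holds its last target.

TASK

I want to check the hardness tester: the big steel reference block lies at the back of the wooden caddy, behind the V-anvil and the stand loupe. First clear both of those onto the rectangular cork mat, next lay the block in the middle of the round cork mat, and only then put the anvil back in the middle of the square white plastic seat and the loupe back in the middle of the round one. Keep everything upright and leave the small steel block and the round steel slug on the table where they are.

Things in the scene. Friction and masses are not known exactly. Their poses are not given: they have to be found in the camera images.
- block: Reference block: plain ground-steel disc, 60 mm across, 14 mm thick, lying flat, 0.31 kg. It starts on the caddy's floor between and behind the anvil and the loupe. Origin: centre of its underside; z up along its axis. Grip across the rim.
- v_anvil: V-anvil: dark steel head 38 x 38 mm with a V groove in its top, on a round shank 19 mm across; 40 mm high, the head from 16 to 40 mm up; 0.21 kg. Starts upright on the square white plastic seat, sides nearly square to it. Origin: centre of the shank's underside; x, y square to the head's sides, z up. Grip the head across two opposite sides.
- loupe: Stand loupe: black round barrel, slightly waisted, 33 mm across and 35 mm high, 0.04 kg, standing upright on the round white plastic seat. Origin: centre of its underside, z up.
- caddy: Fixed wooden caddy, open to the front (-x) and top. Floor 100 (x) x 188 (y) mm, 6 mm thick; back wall: inner face at x = 42 mm, top 44 mm over the table; side walls: inner faces at y = 86 and -86 mm, tops 30 mm over the table. Origin: at table height under the floor's centre, where the block starts; x to the back wall, z up. Seats on the floor at x = -12, y = 56 and -56 mm; sides vary.
- seat_square: Square white plastic seat of the V-anvil, 48 x 48 mm, 2 mm thick, fixed on the caddy floor, at one side; turned with the caddy. Origin: centre of its underside (its top is at z = +2 mm).
- seat_round: Round white plastic seat of the loupe, 46 mm across, 2 mm thick, fixed on the caddy floor, at the other side. Origin: centre of its underside (its top is at z = +2 mm).
- parking_mat: Rectangular cork mat, the side area, 90 (x) x 160 (y) x 3 mm, fixed on the table to the left or right in front of the caddy. Origin: centre of its underside; y along its long side.
- test_mat: Round cork mat for the block, 90 mm across, 3 mm thick, fixed on the table on the other side. Origin: centre of its underside. (Beyond the mats stand a microscope, 330 mm high, at the left from x = 0.48, y = 0.29 m on, and a tall hardness tester at the right from x = 0.45, y = -0.41 m on: keep the arm clear of both.)
- small_block: Bystander: smaller steel disc, 50 mm across, 12 mm thick, lying on the table in front of the caddy; stays where it is. Origin: centre of its underside.
- slug: Bystander: upright round steel slug with a dark side and a bright top, 27 mm across, 27 mm high, standing on the table in front of the caddy; stays where it is. Origin: centre of its underside.
Mind the look-alikes: they are no part of the job. Leave any green look-alike of the loupe alone. What is shaped like the block but green is not meant.

How it is judged:
On the way, in this order (a step that is already met when the one before it is completed fails the run):
1. the V-anvil and the loupe both stand upright on the rectangular cork mat, released (x of v_anvil in the frame of parking_mat between -0.04 and 0.04 m and y of v_anvil in the frame of parking_mat between -0.075 and 0.075 m and z of v_anvil in the frame of parking_mat between -0.001 and 0.007 m and angle between each of v_anvil, loupe's own z axis and vertical below 0.15 rad and contact force between each of v_anvil, loupe and the fingers below 0.05 N and linear speed of each of v_anvil, loupe below 0.02 m/s and x of loupe in the frame of parking_mat between -0.04 and 0.04 m and y of loupe in the frame of parking_mat between -0.075 and 0.075 m and z of loupe in the frame of parking_mat between -0.001 and 0.007 m), for 0.2 s.
2. the big block lies flat and released in the middle of the round cork mat, within 15 mm, while the anvil and the loupe still stand on the rectangular mat (all of step 1 and horizontal distance between block and test_mat below 0.015 m and z of block in the frame of test_mat between -0.001 and 0.007 m and angle between block's own z axis and vertical below 0.12 rad and contact force between block and the fingers below 0.05 N and linear speed of block below 0.02 m/s), for 0.2 s.
At the end, for the whole second after the job is handed in: The big block lies flat on the round cork mat, centred within 15 mm; the V-anvil stands upright on the square seat and the loupe upright on the round one, each centred within 12 mm; all released and at rest (horizontal distance between block and test_mat below 0.015 m and z of block in the frame of test_mat between -0.001 and 0.007 m and angle between each of block, v_anvil, loupe's own z axis and vertical below 0.12 rad and contact force between each of block, v_anvil, loupe and the fingers below 0.05 N and linear speed of each of block, v_anvil, loupe below 0.02 m/s and horizontal distance between v_anvil and seat_square below 0.012 m and z of v_anvil in the frame of seat_square between -0.002 and 0.006 m and horizontal distance between loupe and seat_round below 0.012 m and z of loupe in the frame of seat_round between -0.002 and 0.006 m); the robot touches nothing.
It fails at once if the block, the anvil or the loupe is tipped over (more than 0.6 rad) (angle between any of block, v_anvil, loupe's own z axis and vertical above 0.6 rad).
It fails at once if the small steel block or the round steel slug is moved more than 20 mm (distance of any of small_block, slug from where it was at the start of the episode above 0.02 m).
It also fails if it takes over 120 s, if anything falls off the work surface, if the arm or the gripper's body presses on something with over 40 N, if the wrist force passes 120 N, or if a joint passes its speed limit or range.

## Working session

There is one attempt and no reset: what is moved stays moved. The work goes in short steps, Python scripts to look and compute and a shell command to move; the robot and the scene stay as the last step left them, time stands still between calls to the robot, and variables do not carry over. Pictures are saved under pics/ and viewed, and the job is handed in when it is done.

```bash
ls; mkdir -p pics; cat > h.py <<'E'
import numpy as np, cv2
from scipy.spatial.transform import Rotation as R
from workcell import readout, camera, manip
def obs():
    o=readout.get_obs(); return o
def Tt():
    o=obs(); T=np.eye(4); T[:3,:3]=R.from_quat(o['ee_rot']).as_matrix(); T[:3,3]=o['position']; return T
def cloud(name):
    """image, world points per pixel, valid"""
    T=Tt(); c=camera(name); K=c['intrinsics']; z=c['range_z'].astype(float)
    v,u=np.mgrid[:z.shape[0],:z.shape[1]]
    P=np.stack([(u-K[0,2])/K[0,0]*z,(v-K[1,2])/K[1,1]*z,z,np.ones_like(z)],-1)
    M=T@c['T_tool_cam'] if name=='wrist' else np.linalg.inv(c['extrinsics'])
    return c['pixels'],(P@M.T)[...,:3],z>0
def save(n,img,s=1):
    cv2.imwrite('pics/'+n,cv2.cvtColor(cv2.resize(img,None,fx=s,fy=s,interpolation=cv2.INTER_CUBIC),cv2.COLOR_RGB2BGR))
E
python3 - <<'E'
from h import *
o=obs()
for k,v in o.items(): print(k,np.round(v,4))
for n in('scene','side','wrist'):
    im,P,ok=cloud(n); save(n+'0.png',im,1.5); np.savez('/tmp/%s0.npz'%n,im=im,P=P,ok=ok)
    c=camera(n); print(n, c['intrinsics'].round(1).tolist(), np.round(np.linalg.inv(c['extrinsics']) if 'extrinsics' in c else c['T_tool_cam'],3).tolist())
E
```

```text
pics
clock 0.0
joint_pos [-1.2356  0.3328 -0.0647  1.461   0.0216  1.3499 -0.0885]
joint_velocities [-0.0017  0.0002 -0.0001  0.0019  0.0003  0.0003 -0.0002]
tau [-5.00000e-04 -6.25455e+01  4.86000e-02 -3.91609e+01  1.62000e-02
  9.70000e-03  0.00000e+00]
position [0.2188 0.585  0.2305]
ee_rot [-0.4034  0.5814  0.4027  0.5806]
ft_force [-0.4944 -0.1718  0.2542]
torque [-0.013   0.0101 -0.0436]
grip_width 1.0031
scene [[424.3, 0.0, 257.8], [0.0, 424.3, 195.7], [0.0, 0.0, 1.0]] [[0.503, -0.369, 0.781, -0.194], [-0.864, -0.191, 0.466, -0.428], [-0.022, -0.909, -0.415, 0.416], [0.0, 0.0, 0.0, 1.0]]
side [[415.6, 0.0, 263.6], [0.0, 415.6, 187.2], [0.0, 0.0, 1.0]] [[-0.604, 0.68, -0.416, 0.897], [0.797, 0.513, -0.318, 0.283], [-0.003, -0.524, -0.852, 0.769], [0.0, 0.0, 0.0, 1.0]]
wrist [[310.0, 0.0, 253.9], [0.0, 310.0, 190.9], [0.0, 0.0, 1.0]] [[0.0, -0.304, 0.953, -0.143], [-0.001, -0.953, -0.304, 0.079], [1.0, -0.001, -0.0, 0.0], [0.0, 0.0, 0.0, 1.0]]
```

View pics/scene0.png

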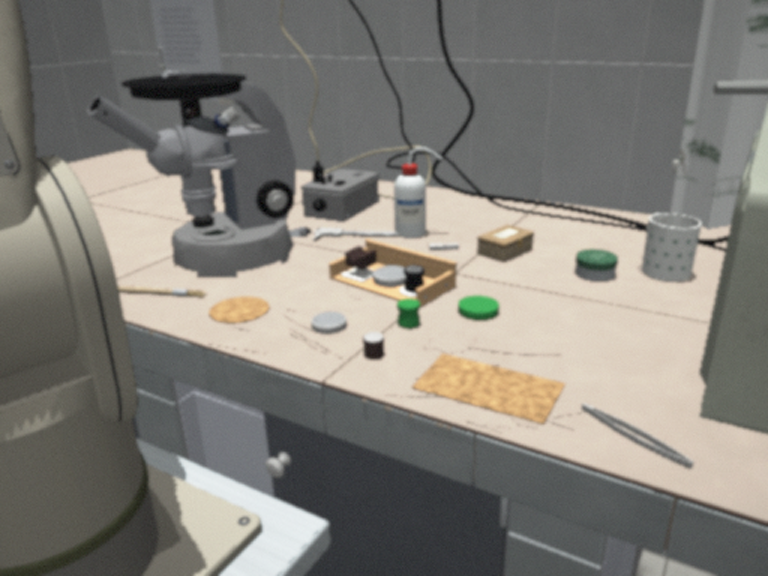

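View pics/side0.png

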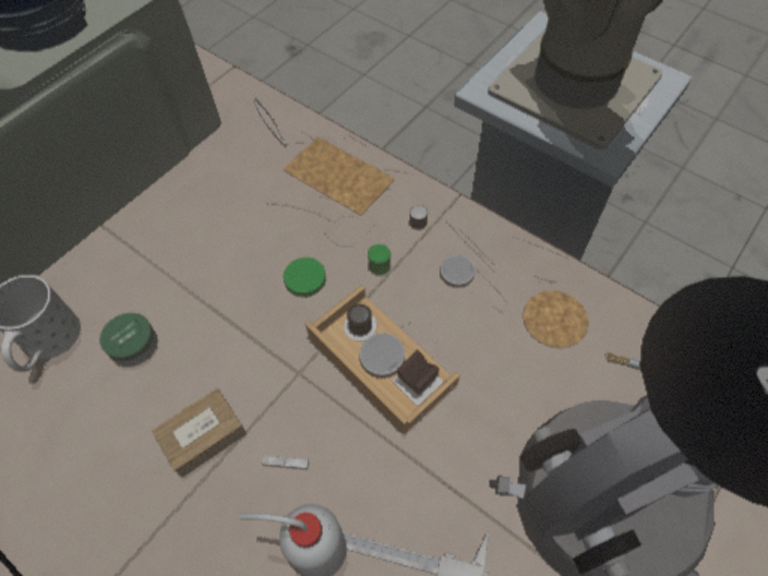

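View pics/wrist0.png

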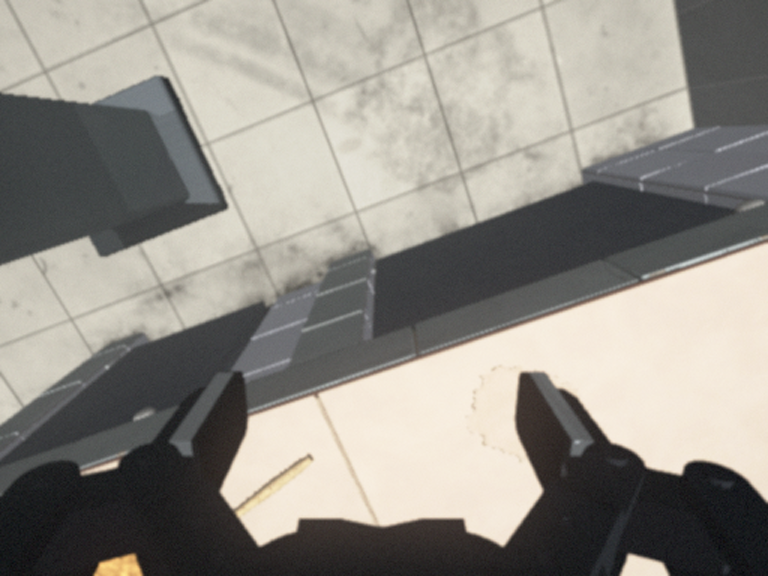

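The side view has everything in it: loupe (360,318), block (383,354), anvil (418,373), rectangular mat (338,175), round mat (556,318), slug (418,215), small block (457,270), and green decoys at (379,258) and (304,276). These are pixels of the 1.5x picture.

```bash
python3 - <<'E'
from h import *
d=np.load('/tmp/side0.npz'); P=d['P']; im=d['im']
for n,(u,v) in dict(loupe=(359,312),block=(383,354),anvil=(418,368),round=(556,318),rect=(338,175),slug=(418,211),small=(457,268),gl=(379,252),gb=(304,274),table=(420,300)).items():
    u=int(u/1.5);v=int(v/1.5); print(n,np.median(P[v-1:v+2,u-1:u+2].reshape(-1,3),0).round(4))
save('side0c.png',im[170:300,190:320],6)
# ortho map of height
E
```

```text
loupe [0.611  0.0016 0.0439]
block [0.6316 0.0579 0.0209]
anvil [0.6269 0.1096 0.0392]
round [0.4386 0.2102 0.0038]
rect [ 0.4195 -0.1999  0.0049]
slug [ 0.4157 -0.0438  0.0279]
small [0.457  0.0557 0.0131]
gl [ 0.5161 -0.0395  0.0356]
gb [ 0.5979 -0.113   0.0149]
table [0.5272 0.0434 0.0024]
```

View pics/side0c.png

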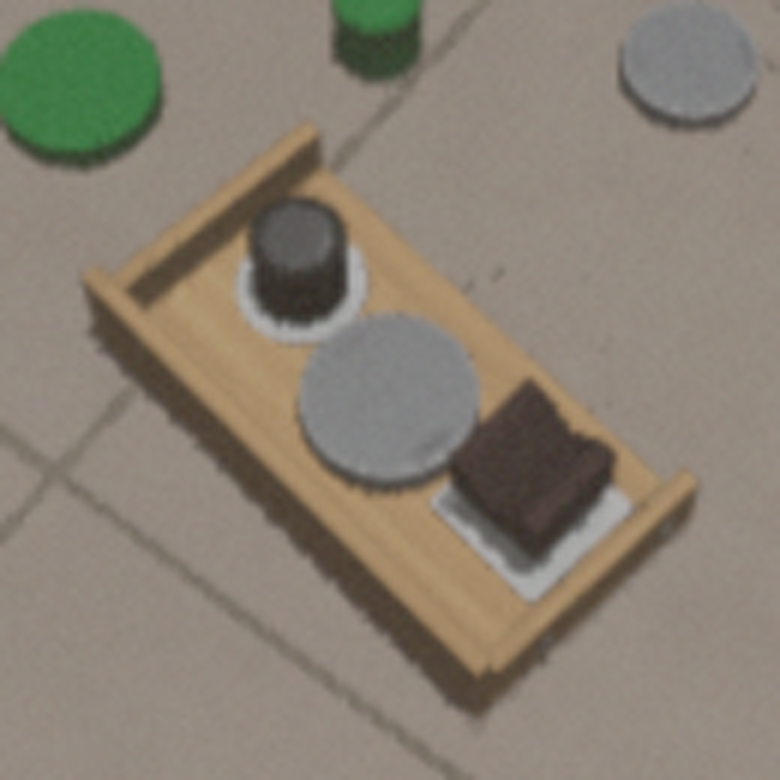

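```bash
cat >> h.py <<'E'
def ortho(im,P,ok,x0,x1,y0,y1,s=4000,zmax=.08):
    """top view: rows = -x(down is toward the robot), cols = -y ; s px per m"""
    H=int((x1-x0)*s);W=int((y1-y0)*s)
    return H,W
def ortho_plane(name,z,x0,x1,y0,y1,s=4000):
    T=Tt(); c=camera(name); K=c['intrinsics']
    E=np.linalg.inv(T@c['T_tool_cam']) if name=='wrist' else c['extrinsics']
    xs=np.arange(x1,x0,-1/s); ys=np.arange(y1,y0,-1/s)
    X,Y=np.meshgrid(xs,ys,indexing='ij')
    Q=np.stack([X,Y,np.full_like(X,z),np.ones_like(X)],-1)@E.T
    u=(Q[...,0]/Q[...,2]*K[0,0]+K[0,2]).astype(np.float32); v=(Q[...,1]/Q[...,2]*K[1,1]+K[1,2]).astype(np.float32)
    return cv2.remap(c['pixels'],u,v,cv2.INTER_CUBIC)
def sel(im,P,ok,cx,cy,r,z0,z1):
    m=ok&(np.hypot(P[...,0]-cx,P[...,1]-cy)<r)&(P[...,2]>z0)&(P[...,2]<z1)
    return P[m],im[m]
def circ(p,rad=None):
    """min enclosing circle (robust-ish), returns centre, radius"""
    (x,y),r=cv2.minEnclosingCircle((p[:,:2]*1000).astype(np.float32)); return np.array([x,y])/1000,r/1000
E
python3 - <<'E'
from h import *
d=np.load('/tmp/side0.npz'); P=d['P']; im=d['im'];ok=d['ok']
for n,a in dict(block=(.632,.058,.036,.017,.026),loupe=(.611,.002,.022,.037,.050),anvil=(.627,.1096,.032,.036,.048),round=(.4386,.21,.055,.001,.008),slug=(.416,-.044,.02,.024,.034),small=(.457,.056,.03,.010,.017),gl=(.516,-.039,.025,.03,.042)).items():
    p,c=sel(im,P,ok,*a); print(n,len(p),'mean',p.mean(0).round(4),'circ',circ(p), 'ext',np.ptp(p,0).round(4))
im2=ortho_plane('side',.021,.53,.70,-.05,.16,3500); save('o_side.png',im2)
im2=ortho_plane('side',.003,.34,.50,-.31,-.10,3500); save('o_mat.png',im2)
E
```

```text
block 670 mean [0.6322 0.0562 0.0209] circ (array([0.6311524 , 0.05611625]), 0.03059490203857422) ext [0.0596 0.0587 0.0079]
loupe 207 mean [0.6144 0.0045 0.0432] circ (array([0.61332642, 0.00349675]), 0.01680860710144043) ext [0.032  0.0329 0.0091]
anvil 314 mean [0.6323 0.1132 0.0429] circ (array([0.6303205 , 0.11299083]), 0.026142032623291015) ext [0.042  0.0416 0.0119]
round 1730 mean [0.4401 0.2107 0.0037] circ (array([0.4385929 , 0.21000677]), 0.05492178344726562) ext [0.1091 0.1087 0.007 ]
slug 104 mean [ 0.4196 -0.0395  0.0279] circ (array([ 0.41801755, -0.039774  ]), 0.014169795036315918) ext [0.0273 0.0259 0.0081]
small 357 mean [0.4593 0.0592 0.0132] circ (array([0.45882544, 0.05822664]), 0.025704416275024414) ext [0.05   0.049  0.0065]
gl 169 mean [ 0.5178 -0.038   0.0355] circ (array([ 0.51721429, -0.03786508]), 0.016948970794677734) ext [0.0339 0.031  0.0085]
```

View pics/o_side.png

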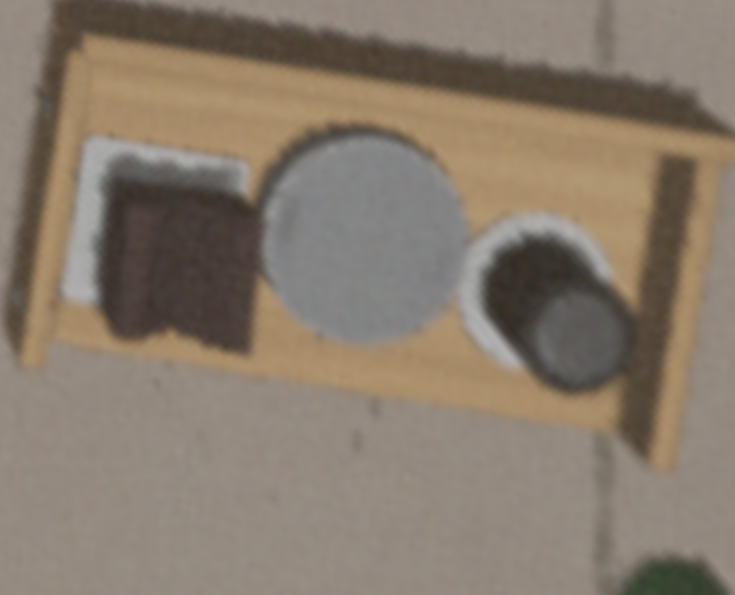

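View pics/o_mat.png

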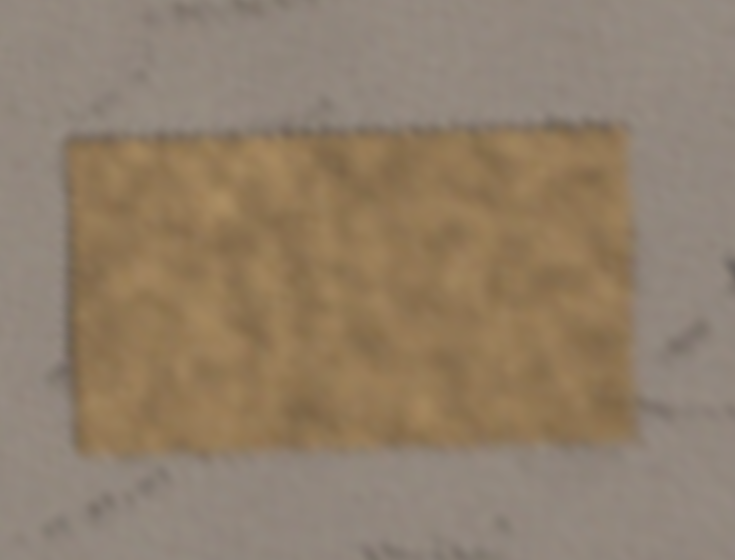

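```bash
cat >> h.py <<'E'
def Rdown(psi):
    """tool x down, tool z at world angle psi (deg)"""
    p=np.radians(psi); z=np.array([np.cos(p),np.sin(p),0]); x=np.array([0,0,-1.]); return np.stack([x,np.cross(z,x),z],1)
def go(x,y,z,psi):
    T=Tt(); rv=R.from_matrix(T[:3,:3].T@Rdown(psi)).as_rotvec(degrees=True); d=T[:3,:3].T@(np.array([x,y,z])-T[:3,3])*1000
    print('to',(x,y,z,psi),'turn',rv.round(1).tolist(),'shift',d.round(1).tolist())
def st():
    o=obs(); T=Tt(); print('t',round(float(o['clock']),2),'pos',np.round(o['position'],4),'psi',round(float(np.degrees(np.arctan2(T[1,2],T[0,2]))),1),'down',T[2,0].round(4),'F',np.round(o['ft_force'],1),'w',round(float(o['grip_width']),3),'q',np.round(o['joint_pos'],2))
E
python3 - <<'E'
from h import *
st(); print(Tt().round(3))
d=np.load('/tmp/side0.npz'); P=d['P']; im=d['im'];ok=d['ok']
hsv=cv2.cvtColor(im,cv2.COLOR_RGB2HSV)
for n,(x,y,r) in dict(round=(.439,.21,.06),rect=(.417,-.2,.1)).items():
    m=ok&(np.hypot(P[...,0]-x,P[...,1]-y)<r)&(hsv[...,1]>85)
    p=P[m]; print(n,len(p),p.mean(0).round(4),circ(p),cv2.minAreaRect((p[:,:2]*1000).astype(np.float32)))
# wood walls: points high near caddy
m=ok&(P[...,0]>.6)&(P[...,0]<.72)&(P[...,1]>-.06)&(P[...,1]<.17)&(P[...,2]>.041)&(P[...,2]<.052)&(hsv[...,1]>85)
p=P[m]; print(len(p)); 
vx,vy,x0,y0=cv2.fitLine((p[:,:2]*1000).astype(np.float32),cv2.DIST_HUBER,0,.01,.01).ravel(); print('wall yaw of y axis',np.degrees(np.arctan2(-vx*np.sign(vy),abs(vy))),x0,y0)
for a in [(.3,.3,.3,-8.5),(.45,.0,.3,-8.5),(.45,.0,.3,171.5)]: go(*a)
E
```

```text
t 0.4 pos [0.2189 0.5854 0.2312] psi 69.5 down -1.0 F [ 0.5  0.1 -0.1] w 0.999 q [-1.24  0.33 -0.06  1.46  0.02  1.35 -0.09]
[[-0.    -0.937  0.35   0.219]
 [-0.     0.35   0.937  0.585]
 [-1.     0.    -0.     0.231]
 [ 0.     0.     0.     1.   ]]
round 1238 [0.4385 0.2105 0.0041] (array([0.43768988, 0.20962538]), 0.04465763473510742) ((437.4326171875, 209.59288024902344), (86.73336791992188, 87.7734603881836), 23.41785430908203)
rect 1821 [ 0.4185 -0.1972  0.0042] (array([ 0.41752408, -0.19941153]), 0.0883237533569336) ((417.60137939453125, -200.26736450195312), (89.84976196289062, 160.53976440429688), 1.2312813997268677)
426
wall yaw of y axis -8.973458 679.8761 53.6971
to (0.3, 0.3, 0.3, -8.5) turn [78.0, -0.0, 0.0] shift [-68.8, -175.9, -238.9]
to (0.45, 0.0, 0.3, -8.5) turn [78.0, -0.0, 0.0] shift [-68.7, -421.5, -467.4]
to (0.45, 0.0, 0.3, 171.5) turn [-102.0, -0.0, -0.0] shift [-68.7, -421.5, -467.4]
```

```bash
python3 - <<'E'
from h import *
for a in [(.18,.46,.32,69),(.28,.36,.32,52),(.36,.25,.32,35),(.42,.15,.32,15),(.46,.05,.32,-9)]: go(*a)
E
```

```text
to (0.18, 0.46, 0.32, 69) turn [0.5, -0.0, -0.0] shift [-88.8, -7.5, -131.1]
to (0.28, 0.36, 0.32, 52) turn [17.5, -0.0, -0.0] shift [-88.8, -136.2, -189.7]
to (0.36, 0.25, 0.32, 35) turn [34.5, -0.0, 0.0] shift [-88.8, -249.7, -264.7]
to (0.42, 0.15, 0.32, 15) turn [54.5, -0.0, 0.0] shift [-88.7, -340.9, -337.4]
to (0.46, 0.05, 0.32, -9) turn [78.5, -0.0, 0.0] shift [-88.7, -413.4, -417.0]
```

```bash
python3 -m inch '[[[0,0,0],[-45,-4,-66],0],[[0,0,0],[-89,-8,-131],0],[[0,0,0],[-89,-8,-131],0],[[9,0,0],[-89,-70,-160],0],[[18,0,0],[-89,-136,-190],0],[[26,0,0],[-89,-190,-225],0],[[34,0,0],[-89,-250,-265],0],[[44,0,0],[-89,-295,-300],0],[[54,0,0],[-89,-341,-337],0],[[54,0,0],[-89,-341,-337],0]]'; python3 - <<'E'
from h import *
st();go(.46,.05,.32,-9);go(.48,.06,.3,-9)
E
```

```text
clock: 1.65
position: [0.4218, 0.1464, 0.3206]
ee_rot: [-0.092, 0.701, 0.092, 0.701]
ft_force: [-0.3, 0.4, 0.8]
grip_width: 0.998
t 1.65 pos [0.4218 0.1464 0.3206] psi 15.0 down -1.0 F [-0.3  0.4  0.8] w 0.998 q [-0.81 -0.13  0.34  1.77  0.04  1.49 -0.21]
to (0.46, 0.05, 0.32, -9) turn [24.0, 0.0, -0.0] shift [0.6, -103.0, 11.9]
to (0.48, 0.06, 0.3, -9) turn [24.0, 0.0, -0.0] shift [20.6, -98.6, 33.8]
```

```bash
python3 -m inch '[[[10,0,0],[0,-50,6],0.2],[[20,0,0],[10,-100,30],0.3],[[24,0,0],[30,-100,60],0.3],[[24,0,0],[40,-125,110],0.3],[[24,0,0],[40,-132,160],0.3],[[24,0,0],[40,-132,160],0.3],[[24,0,0],[40,-132,160],0.3]]'; python3 - <<'E'
from h import *
st()
im,P,ok=cloud('wrist'); save('w1.png',im,1.5); np.savez('/tmp/w1.npz',im=im,P=P,ok=ok)
save('o_w1.png',ortho_plane('wrist',.006,.54,.72,-.06,.17,3400))
E
```

```text
clock: 2.52
position: [0.6103, 0.0601, 0.2806]
ee_rot: [0.055, 0.705, -0.056, 0.705]
ft_force: [-0.2, 0.2, 0.2]
grip_width: 0.696
t 2.52 pos [0.6103 0.0601 0.2806] psi -9.0 down -1.0 F [-0.2  0.2  0.2] w 0.696 q [-0.6   0.3   0.54  1.44 -0.16  1.44 -0.21]
```

View pics/w1.png

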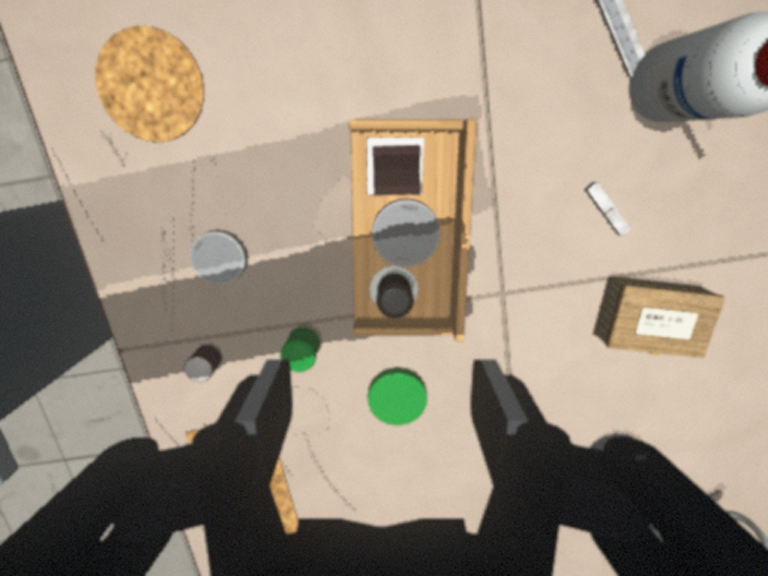

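View pics/o_w1.png

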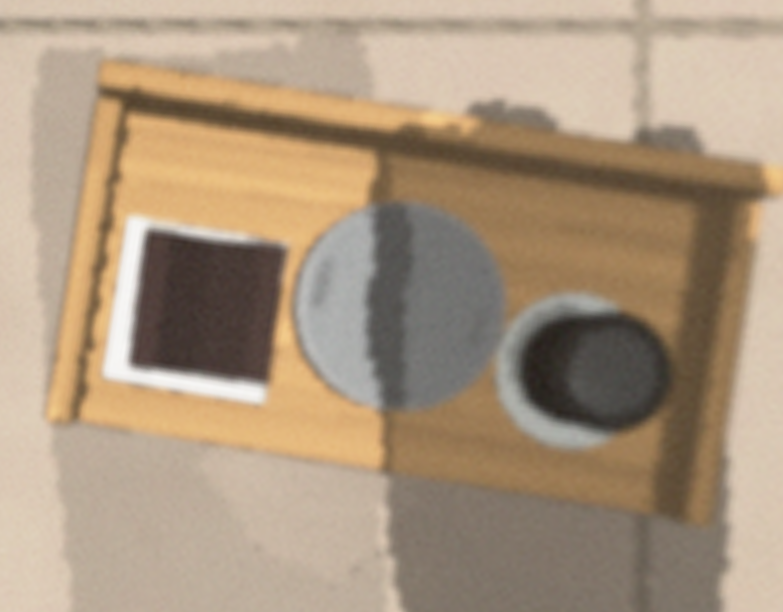

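```bash
python3 - <<'E'
from h import *
d=np.load('/tmp/w1.npz'); P=d['P']; im=d['im'];ok=d['ok']
for n,a in dict(block=(.632,.058,.036,.015,.026),loupe=(.611,.002,.024,.036,.050),anvil=(.630,.1133,.032,.036,.055),gb=(.6,-.11,.035,.009,.022)).items():
    p,c=sel(im,P,ok,*a); print(n,len(p),'mean',p.mean(0).round(4),'circ',circ(p),'rect',cv2.minAreaRect((p[:,:2]*1000).astype(np.float32)))
def pt(c,r): print('px',c,r,'->',round(.72-r/3400,4),round(.17-c/3400,4))
# seat square corners at z plane .006 (top .008): (128,215),(288,240)?,(266,404),(103,378); round seat l/r/t/b
for c in [(128,215),(266,404),(103,378),(195,307)]: pt(*c)
pt(577,371)
hsv=cv2.cvtColor(im,cv2.COLOR_RGB2HSV)
m=ok&(np.hypot(P[...,0]-.439,P[...,1]-.21)<.06)&(hsv[...,1]>95); p=P[m]; print('round',len(p),p.mean(0),circ(p))
E
```

```text
block 1605 mean [0.6294 0.0563 0.0207] circ (array([0.62947803, 0.05547397]), 0.03015200614929199) rect ((629.210205078125, 55.45954132080078), (59.040374755859375, 58.436431884765625), 84.46481323242188)
loupe 500 mean [0.6113 0.0046 0.0428] circ (array([0.61106464, 0.00350955]), 0.01669315528869629) rect ((611.7083740234375, 3.790740966796875), (32.58794021606445, 31.447050094604492), 80.98763275146484)
anvil 1030 mean [0.6289 0.1126 0.0444] circ (array([0.62874524, 0.112675  ]), 0.025725971221923827) rect ((628.7384643554688, 112.5572738647461), (37.989437103271484, 37.591278076171875), 80.95893859863281)
gb 1138 mean [ 0.5974 -0.1087  0.0145] circ (array([ 0.59718445, -0.11029194]), 0.030182771682739258) rect ((597.6482543945312, -109.7109375), (58.891231536865234, 59.043148040771484), 82.79873657226562)
px 128 215 -> 0.6568 0.1324
px 266 404 -> 0.6012 0.0918
px 103 378 -> 0.6088 0.1397
px 195 307 -> 0.6297 0.1126
px 577 371 -> 0.6109 0.0003
round 4289 [0.43702331 0.21049409 0.00365319] (array([0.43658646, 0.20937585]), 0.0447247428894043)
```

```bash
python3 - <<'E'
from h import *
go(.6295,.1128,.12,-9);go(.6295,.1128,.018,-9)
E
```

```text
to (0.6295, 0.1128, 0.12, -9) turn [-0.0, 0.1, -0.1] shift [161.7, 54.8, 10.8]
to (0.6295, 0.1128, 0.018, -9) turn [-0.0, 0.1, -0.1] shift [263.7, 54.6, 10.6]
```

```bash
python3 -m inch '[[[0,0,0],[30,55,11],0.3],[[0,0,0],[75,55,11],0.3],[[0,0,0],[120,55,11],0.3],[[0,0,0],[162,55,11],0.3],[[0,0,0],[162,55,11],0.3],[[0,0,0],[162,55,11],0.3]]' 50; python3 - <<'E'
from h import *
st()
im,P,ok=cloud('wrist'); save('w2.png',im,1.5)
go(.6295,.1128,.018,-9)
E
```

```text
clock: 3.38
position: [0.6306, 0.1132, 0.1224]
ee_rot: [0.056, 0.703, -0.054, 0.706]
ft_force: [-0.1, 0.1, -0.5]
grip_width: 0.706
t 3.38 pos [0.6306 0.1132 0.1224] psi -9.0 down -1.0 F [-0.1  0.1 -0.5] w 0.706 q [-0.62  0.47  0.49  1.58 -0.23  1.15 -0.24]
to (0.6295, 0.1128, 0.018, -9) turn [0.0, 0.3, -0.2] shift [104.7, -1.0, -1.9]
```

View pics/w2.png

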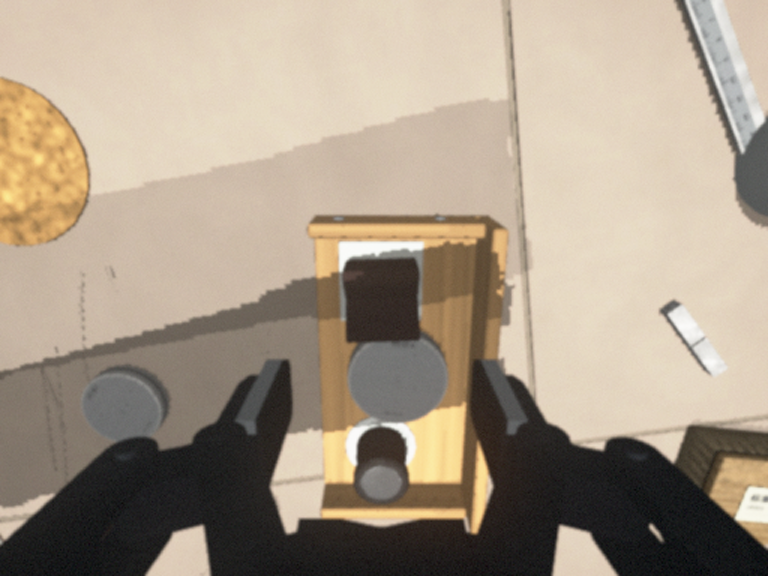

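The anvil is centred between the fingers (column about 382, against an image centre of 381). Next I descend and grip it.

```bash
python3 -m inch '[[[0,0,0],[30,-1,-1],0.3],[[0,0,0],[60,-1,-1],0.3],[[0,0,0],[85,-1,-1],0.3],[[0,0,0],[104,-1,-1],0.3],[[0,0,0],[104,-1,-1],0.3],[[0,0,0],[104,-1,-1],0.3]]' 50; python3 - <<'E'
from h import *
st(); im,P,ok=cloud('wrist'); save('w3.png',im,1.5)
E
```

```text
clock: 4.18
position: [0.6313, 0.1128, 0.0201]
ee_rot: [0.057, 0.702, -0.054, 0.707]
ft_force: [-0.2, -0.0, 0.3]
grip_width: 0.702
t 4.17 pos [0.6313 0.1128 0.0201] psi -9.0 down -1.0 F [-0.2 -0.   0.3] w 0.702 q [-0.58  0.58  0.44  1.65 -0.29  0.97 -0.2 ]
```

View pics/w3.png

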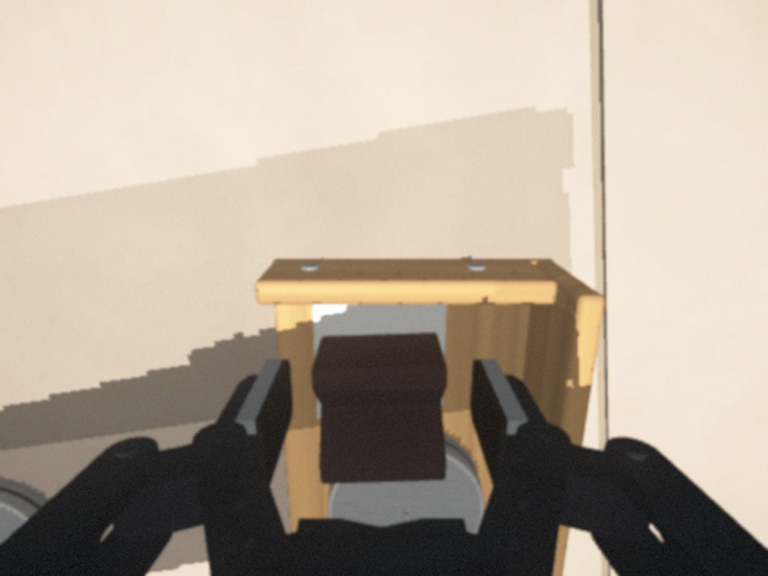

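```bash
python3 -m inch '[[[0,0,0],[1,0,0],0.5],[[0,0,0],[1,0,0],0.6],[[0,0,0],[1,0,0],0.7],[[0,0,0],[1,0,0],0.8],[[0,0,0],[1,0,0],0.8],[[0,0,0],[1,0,0],0.8],[[0,0,0],[1,0,0],0.8]]' 60; python3 - <<'E'
from h import *
st(); go(.6295,.1128,.20,-9)
E
```

```text
clock: 5.1
position: [0.6319, 0.1129, 0.0203]
ee_rot: [0.057, 0.702, -0.054, 0.708]
ft_force: [-0.2, -0.5, 6.0]
grip_width: 0.433
t 5.1 pos [0.6319 0.1129 0.0203] psi -9.0 down -1.0 F [-0.2 -0.5  6. ] w 0.433 q [-0.58  0.58  0.44  1.65 -0.29  0.97 -0.19]
to (0.6295, 0.1128, 0.2, -9) turn [-0.0, 0.5, -0.3] shift [-179.8, 0.4, -0.9]
```

```bash
python3 -m inch '[[[0,0,0],[-10,0,0],0.8],[[0,0,0],[-30,0,0],0.8],[[0,0,0],[-60,0,0],0.8],[[0,0,0],[-90,0,0],0.8],[[0,0,0],[-110,0,0],0.8],[[0,0,0],[-110,0,0],0.8]]'; python3 - <<'E'
from h import *
st(); go(.417,-.160,.13,-9); go(.417,-.160,.0165,-9)
im,P,ok=cloud('wrist'); save('w4.png',im,1.5); np.savez('/tmp/w4.npz',im=im,P=P,ok=ok)
save('o_side2.png',ortho_plane('side',.008,.54,.72,-.06,.17,3400))
E
```

```text
clock: 5.85
position: [0.6319, 0.1126, 0.1323]
ee_rot: [0.058, 0.701, -0.053, 0.709]
ft_force: [-0.5, 0.8, -2.5]
grip_width: 0.43
t 5.85 pos [0.6319 0.1126 0.1323] psi -9.0 down -0.9999 F [-0.5  0.8 -2.5] w 0.43 q [-0.62  0.46  0.49  1.57 -0.23  1.16 -0.24]
to (0.417, -0.16, 0.13, -9) turn [-0.0, 0.6, -0.4] shift [-1.6, -302.9, -169.6]
to (0.417, -0.16, 0.0165, -9) turn [-0.0, 0.6, -0.4] shift [111.9, -303.7, -170.8]
```

View pics/w4.png

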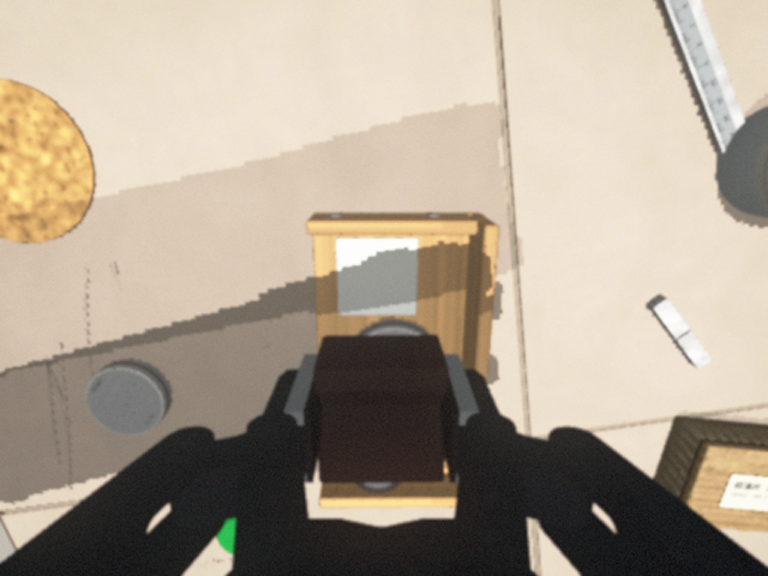

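View pics/o_side2.png

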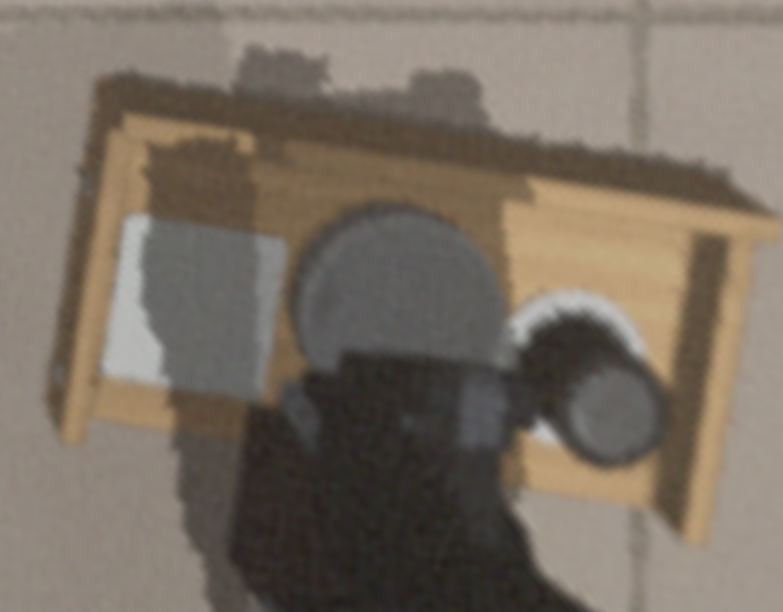

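```bash
python3 -m inch '[[[0,0,0],[0,-35,-20],0.8],[[0,0.3,-0.2],[0,-85,-48],0.8],[[0,0.6,-0.4],[0,-135,-76],0.8],[[0,0.6,-0.4],[0,-185,-104],0.8],[[0,0.6,-0.4],[0,-235,-132],0.8],[[0,0.6,-0.4],[0,-275,-154],0.8],[[0,0.6,-0.4],[0,-303,-170],0.8],[[0,0.6,-0.4],[0,-303,-170],0.8]]'; python3 - <<'E'
from h import *
st(); go(.417,-.160,.06,-9); go(.417,-.160,.0165,-9)
E
```

```text
clock: 6.95
position: [0.4132, -0.1617, 0.126]
ee_rot: [0.056, 0.707, -0.057, 0.703]
ft_force: [0.0, 1.3, -1.7]
grip_width: 0.431
t 6.95 pos [ 0.4132 -0.1617  0.126 ] psi -9.2 down -1.0 F [ 0.   1.3 -1.7] w 0.431 q [-0.41  0.    0.69  2.08  0.    1.07  0.12]
to (0.417, -0.16, 0.06, -9) turn [-0.2, -0.3, 0.1] shift [65.9, 2.4, 3.9]
to (0.417, -0.16, 0.0165, -9) turn [-0.2, -0.3, 0.1] shift [109.4, 2.5, 4.1]
```

```bash
python3 -m inch '[[[0,0,0],[25,2,4],0.8],[[0,-0.2,0],[55,2,4],0.8],[[0,-0.3,0],[80,2,4],0.8],[[0,-0.3,0],[97,2,4],0.8],[[0,-0.3,0],[104,2,4],0.8],[[0,-0.3,0],[106,2,4],0.8],[[0,-0.3,0],[106,2,4],0.8]]'; python3 - <<'E'
from h import *
st(); go(.417,-.160,.0155,-9)
im,P,ok=cloud('side'); save('s3.png',im[80:180,170:300],6)
E
```

```text
clock: 7.82
position: [0.4172, -0.1604, 0.0202]
ee_rot: [0.056, 0.705, -0.057, 0.705]
ft_force: [0.7, -0.1, -3.9]
grip_width: 0.433
t 7.83 pos [ 0.4172 -0.1604  0.0202] psi -9.2 down -1.0 F [ 0.7 -0.1 -3.9] w 0.433 q [-0.36  0.22  0.68  2.16 -0.19  0.82  0.28]
to (0.417, -0.16, 0.0155, -9) turn [-0.2, 0.0, 0.1] shift [4.7, 0.4, -0.3]
```

View pics/s3.png

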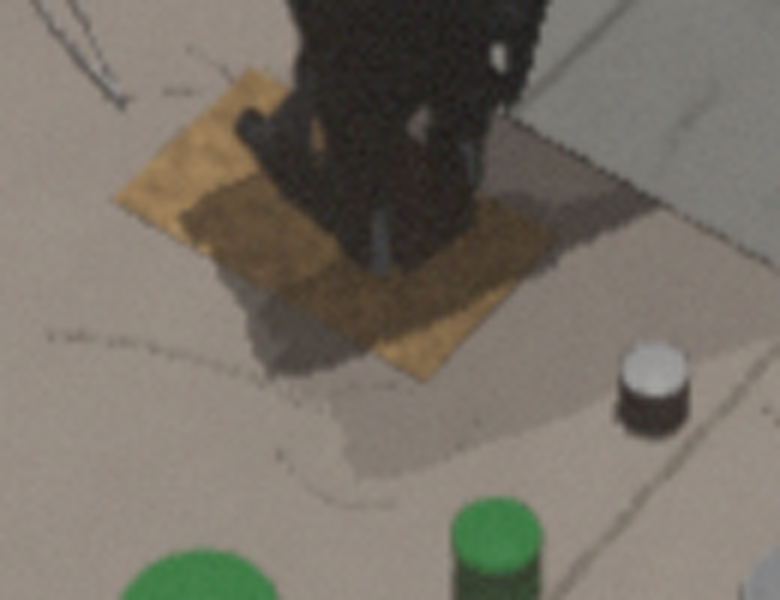

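```bash
python3 -m inch '[[[0,0,0],[2,0,0],0.8],[[0,0,0],[4,0,0],0.8],[[0,0,0],[5,0,0],0.8],[[0,0,0],[5,0,0],0.8]]'; python3 - <<'E'
from h import *
st()
E
```

```text
clock: 8.38
position: [0.4173, -0.1605, 0.0153]
ee_rot: [0.056, 0.705, -0.057, 0.705]
ft_force: [-0.1, 0.3, -3.2]
grip_width: 0.432
t 8.38 pos [ 0.4173 -0.1605  0.0153] psi -9.2 down -1.0 F [-0.1  0.3 -3.2] w 0.432 q [-0.35  0.23  0.67  2.16 -0.2   0.8   0.29]
```

```bash
python3 -m inch '[[[0,0,0],[1,0,0],0.8],[[0,0,0],[2,0,0],0.8],[[0,0,0],[2,0,0],0.8]]'; python3 - <<'E'
from h import *
st()
E
```

```text
clock: 8.75
position: [0.4174, -0.1605, 0.015]
ee_rot: [0.057, 0.705, -0.057, 0.705]
ft_force: [-13.6, 3.6, 37.1]
grip_width: 0.435
t 8.75 pos [ 0.4174 -0.1605  0.015 ] psi -9.2 down -1.0 F [-13.6   3.6  37.1] w 0.435 q [-0.35  0.24  0.67  2.16 -0.2   0.8   0.29]
```

```bash
python3 -m inch '[[[0,0,0],[-0.5,0,0],0.8],[[0,0,0],[-0.5,0,0],0.55],[[0,0,0],[-0.5,0,0],0.45],[[0,0,0],[-0.5,0,0],0.3],[[0,0,0],[-0.5,0,0],0.3]]'; python3 - <<'E'
from h import *
st()
im,P,ok=cloud('wrist'); save('w5.png',im,1.5)
go(.417,-.160,.12,-9)
E
```

```text
clock: 9.38
position: [0.4174, -0.1605, 0.0154]
ee_rot: [0.057, 0.705, -0.057, 0.705]
ft_force: [-1.0, 1.2, 0.4]
grip_width: 0.699
t 9.38 pos [ 0.4174 -0.1605  0.0154] psi -9.2 down -1.0 F [-1.   1.2  0.4] w 0.699 q [-0.35  0.24  0.67  2.16 -0.2   0.81  0.29]
to (0.417, -0.16, 0.12, -9) turn [-0.2, 0.0, -0.0] shift [-104.6, 0.4, -0.5]
```

View pics/w5.png

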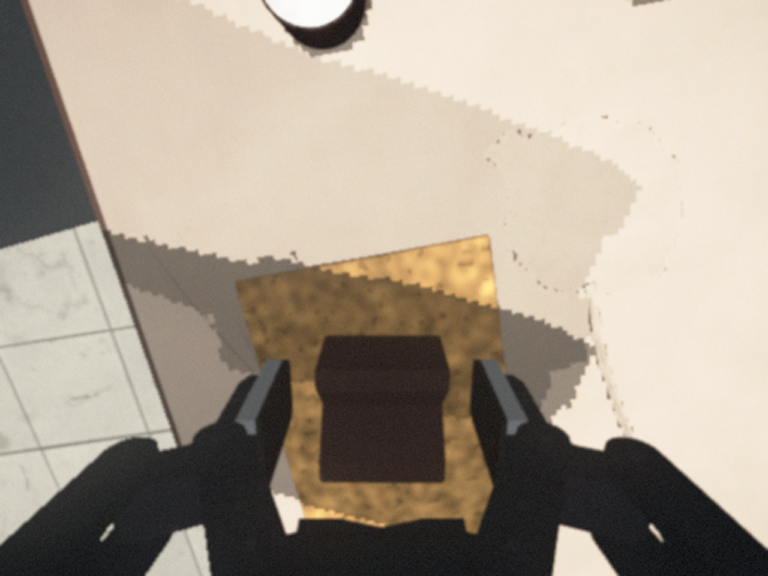

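```bash
python3 -m inch '[[[0,0,0],[-30,0,0],0.3],[[0,0,0],[-70,0,0],0.3],[[0,0,0],[-105,0,0],0.3],[[0,0,0],[-115,0,0],0.3],[[0,0,0],[-115,0,0],0.3]]'; python3 - <<'E'
from h import *
st(); go(.613,.0035,.125,-9)
E
```

```text
clock: 10.05
position: [0.4176, -0.1603, 0.1304]
ee_rot: [0.057, 0.704, -0.057, 0.705]
ft_force: [-0.3, -0.0, -0.7]
grip_width: 0.699
t 10.05 pos [ 0.4176 -0.1603  0.1304] psi -9.2 down -1.0 F [-0.3 -0.  -0.7] w 0.699 q [-0.43  0.    0.71  2.07 -0.    1.07  0.12]
to (0.613, 0.0035, 0.125, -9) turn [-0.2, 0.1, -0.0] shift [5.7, 193.0, 166.6]
```

```bash
python3 -m inch '[[[0,0,0],[0,40,35],0.3],[[0,0,0],[0,85,73],0.3],[[0,0,0],[0,130,112],0.3],[[0,0,0],[2,165,142],0.3],[[0,0,0],[4,193,167],0.3],[[0,0,0],[4,193,167],0.3],[[0,0,0],[4,193,167],0.3]]'; python3 - <<'E'
from h import *
st(); im,P,ok=cloud('wrist'); save('w6.png',im,1.5)
p,c=sel(im,P,ok,.611,.003,.025,.036,.05); print(circ(p),p.mean(0))
go(.613,.0035,.013,-9)
E
```

```text
clock: 10.92
position: [0.6123, 0.0024, 0.125]
ee_rot: [0.057, 0.705, -0.057, 0.704]
ft_force: [-1.2, -0.6, -0.1]
grip_width: 0.702
t 10.93 pos [0.6123 0.0024 0.125 ] psi -9.3 down -1.0 F [-1.2 -0.6 -0.1] w 0.702 q [-0.54  0.43  0.58  1.65 -0.25  1.14 -0.05]
(array([0.61146167, 0.00313585]), 0.01673187255859375) [0.61157576 0.00430369 0.04293668]
to (0.613, 0.0035, 0.013, -9) turn [-0.3, -0.0, 0.0] shift [112.5, 1.5, 0.5]
```

View pics/w6.png

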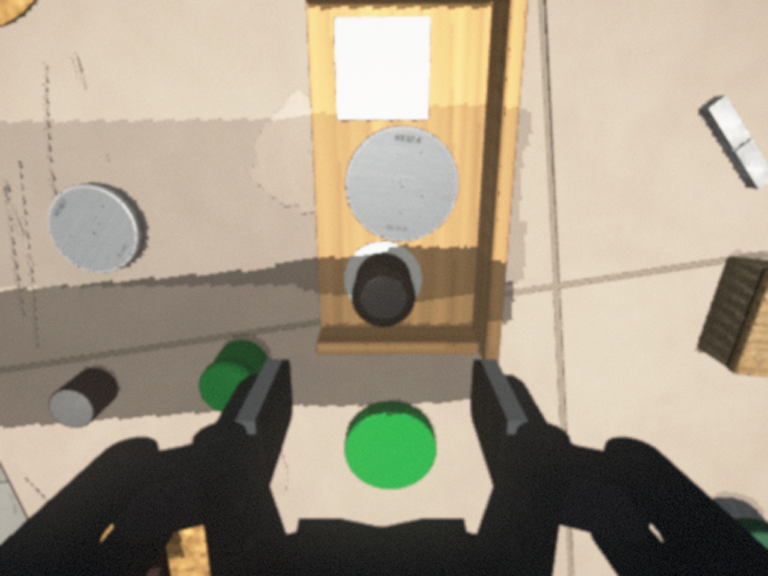

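The loupe is centred (column about 384). I descend and grip lightly.

```bash
python3 -m inch '[[[0,0,0],[30,1,1],0.3],[[0,0,0],[65,1,1],0.3],[[0,0,0],[95,1,1],0.3],[[0,0,0],[112,1,1],0.3],[[0,0,0],[112,1,1],0.3],[[0,0,0],[112,1,1],0.45],[[0,0,0],[112,1,1],0.55],[[0,0,0],[112,1,1],0.7],[[0,0,0],[112,1,1],0.8],[[0,0,0],[112,1,1],0.8]]' 25; python3 - <<'E'
from h import *
st()
E
```

```text
clock: 12.22
position: [0.6141, 0.003, 0.0146]
ee_rot: [0.057, 0.705, -0.057, 0.705]
ft_force: [-0.7, 0.0, 7.8]
grip_width: 0.375
t 12.22 pos [0.6141 0.003  0.0146] psi -9.3 down -1.0 F [-0.7  0.   7.8] w 0.375 q [-0.49  0.56  0.53  1.72 -0.34  0.95  0.01]
```

```bash
python3 -m inch '[[[0,0,0],[-10,0,0],0.8],[[0,0,0],[-35,0,0],0.8],[[0,0,0],[-70,0,0],0.8],[[0,0,0],[-105,0,0],0.8],[[0,0,0],[-115,0,0],0.8],[[0,0,0],[-115,0,0],0.8]]'; python3 - <<'E'
from h import *
st(); go(.417,-.235,.13,-9)
im,P,ok=cloud('wrist'); save('w7.png',im,1.5)
save('o_w7.png',ortho_plane('wrist',.008,.54,.72,-.06,.17,3400))
E
```

```text
clock: 12.98
position: [0.6142, 0.0031, 0.13]
ee_rot: [0.058, 0.704, -0.057, 0.705]
ft_force: [-0.4, -0.0, -1.2]
grip_width: 0.377
t 12.97 pos [0.6142 0.0031 0.13  ] psi -9.3 down -1.0 F [-0.4 -0.  -1.2] w 0.377 q [-0.54  0.42  0.59  1.64 -0.25  1.15 -0.05]
to (0.417, -0.235, 0.13, -9) turn [-0.3, 0.1, -0.0] shift [-0.4, -266.8, -156.1]
```

View pics/o_w7.png

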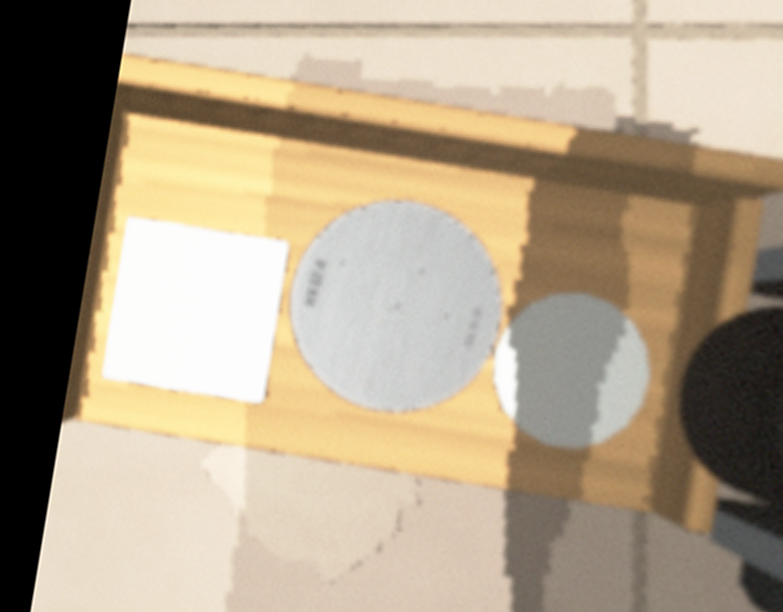

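View pics/w7.png

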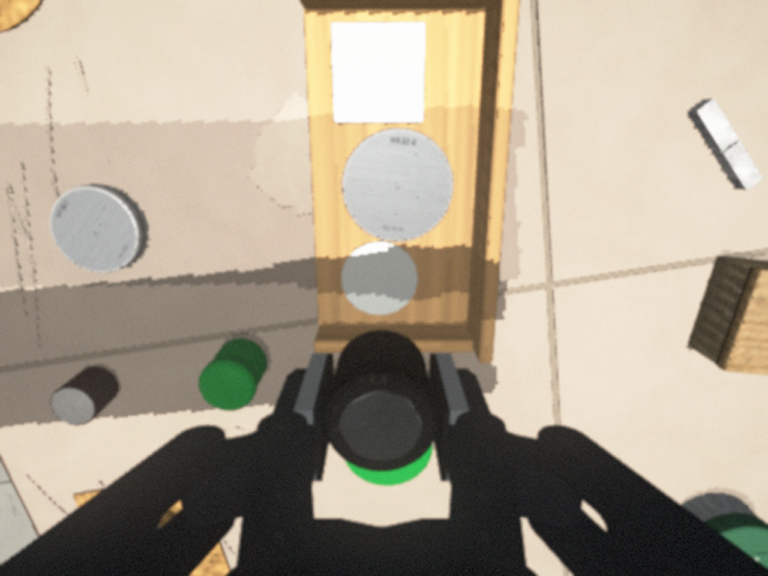

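```bash
python3 -m inch '[[[0,0,0],[0,-35,-20],0.8],[[0,0,0],[0,-80,-47],0.8],[[0,0,0],[0,-130,-76],0.8],[[0,0,0],[0,-180,-105],0.8],[[0,0,0],[0,-225,-132],0.8],[[0,0,0],[0,-255,-149],0.8],[[0,0,0],[0,-267,-156],0.8],[[0,0,0],[0,-267,-156],0.8]]'; python3 - <<'E'
from h import *
st(); go(.417,-.235,.012,-9)
im,P,ok=cloud('wrist'); save('w8.png',im,1.5)
E
```

```text
clock: 14.08
position: [0.4161, -0.235, 0.1283]
ee_rot: [0.058, 0.705, -0.058, 0.704]
ft_force: [0.2, 0.4, -1.1]
grip_width: 0.38
t 14.07 pos [ 0.4161 -0.235   0.1283] psi -9.3 down -1.0 F [ 0.2  0.4 -1.1] w 0.38 q [-0.31  0.1   0.77  2.   -0.08  1.07  0.34]
to (0.417, -0.235, 0.012, -9) turn [-0.3, -0.1, 0.0] shift [116.3, 0.2, 1.1]
```

View pics/w8.png

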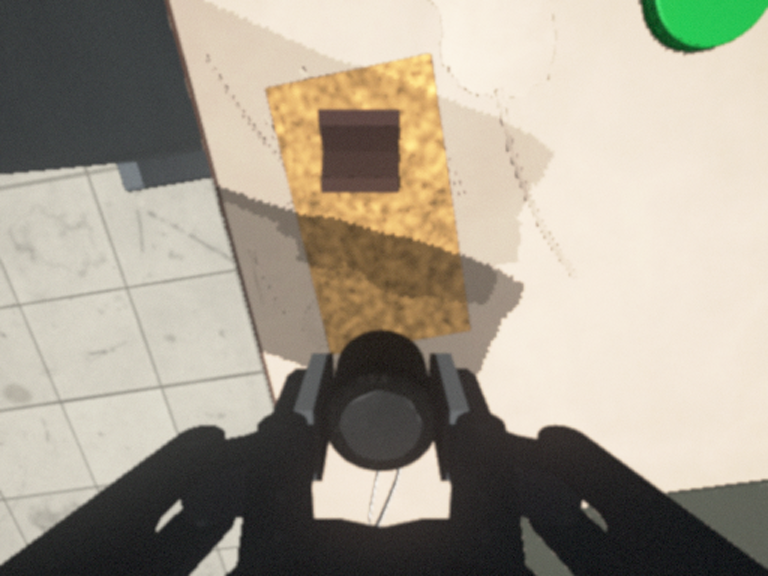

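```bash
python3 -m inch '[[[0,0,0],[30,0,1],0.8],[[0,0,0],[65,0,1],0.8],[[0,0,0],[95,0,1],0.8],[[0,0,0],[112,0,1],0.8],[[0,0,0],[116,0,1],0.8],[[0,0,0],[117,0,1],0.8],[[0,0,0],[117,0,1],0.8]]'; python3 - <<'E'
from h import *
st()
E
```

```text
clock: 15.0
position: [0.4183, -0.2346, 0.0121]
ee_rot: [0.057, 0.705, -0.057, 0.705]
ft_force: [1.1, 0.2, -0.1]
grip_width: 0.375
t 15.0 pos [ 0.4183 -0.2346  0.0121] psi -9.2 down -1.0 F [ 1.1  0.2 -0.1] w 0.375 q [-0.22  0.33  0.71  2.08 -0.29  0.83  0.51]
```

```bash
python3 -m inch '[[[0,0,0],[1,0,0],0.8],[[0,0,0],[2,0,0],0.8],[[0,0,0],[2,0,0],0.8]]'; python3 - <<'E'
from h import *
st()
E
```

```text
clock: 15.38
position: [0.4183, -0.2345, 0.0102]
ee_rot: [0.057, 0.705, -0.057, 0.705]
ft_force: [0.1, -0.6, -0.6]
grip_width: 0.375
t 15.38 pos [ 0.4183 -0.2345  0.0102] psi -9.2 down -1.0 F [ 0.1 -0.6 -0.6] w 0.375 q [-0.21  0.33  0.71  2.08 -0.3   0.82  0.51]
```

```bash
python3 -m inch '[[[0,0,0],[0.6,0,0],0.8],[[0,0,0],[0.6,0,0],0.8],[[0,0,0],[0.6,0,0],0.6],[[0,0,0],[0.6,0,0],0.5],[[0,0,0],[0.6,0,0],0.35],[[0,0,0],[0.6,0,0],0.3],[[0,0,0],[0.6,0,0],0.3]]'; python3 - <<'E'
from h import *
st(); im,P,ok=cloud('wrist'); save('w9.png',im,1.5)
E
```

```text
clock: 16.25
position: [0.4183, -0.2345, 0.0096]
ee_rot: [0.057, 0.705, -0.057, 0.705]
ft_force: [-0.6, -0.7, -0.1]
grip_width: 0.695
t 16.25 pos [ 0.4183 -0.2345  0.0096] psi -9.2 down -1.0 F [-0.6 -0.7 -0.1] w 0.695 q [-0.21  0.34  0.71  2.09 -0.3   0.82  0.51]
```

View pics/w9.png

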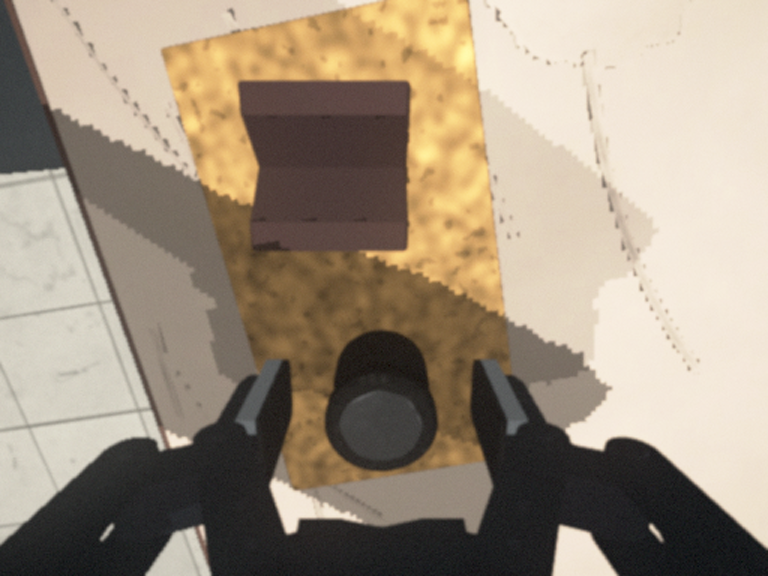

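```bash
python3 -m inch '[[[0,0,0],[-30,0,0],0.3],[[0,0,0],[-70,0,0],0.3],[[0,0,0],[-110,0,0],0.3],[[0,0,0],[-130,0,0],0.3],[[0,0,0],[-130,0,0],0.3]]'; python3 - <<'E'
from h import *
st(); go(.631,.056,.14,81); 
im,P,ok=cloud('side'); save('s10.png',im[80:180,170:300],6)
E
```

```text
clock: 16.92
position: [0.4192, -0.2347, 0.1408]
ee_rot: [0.057, 0.704, -0.057, 0.706]
ft_force: [-0.1, -0.4, -0.4]
grip_width: 0.696
t 16.93 pos [ 0.4192 -0.2347  0.1408] psi -9.2 down -1.0 F [-0.1 -0.4 -0.4] w 0.696 q [-0.34  0.09  0.8   1.98 -0.07  1.1   0.33]
to (0.631, 0.056, 0.14, 81) turn [-90.2, 0.2, 0.1] shift [1.5, 320.9, 162.4]
```

View pics/s10.png

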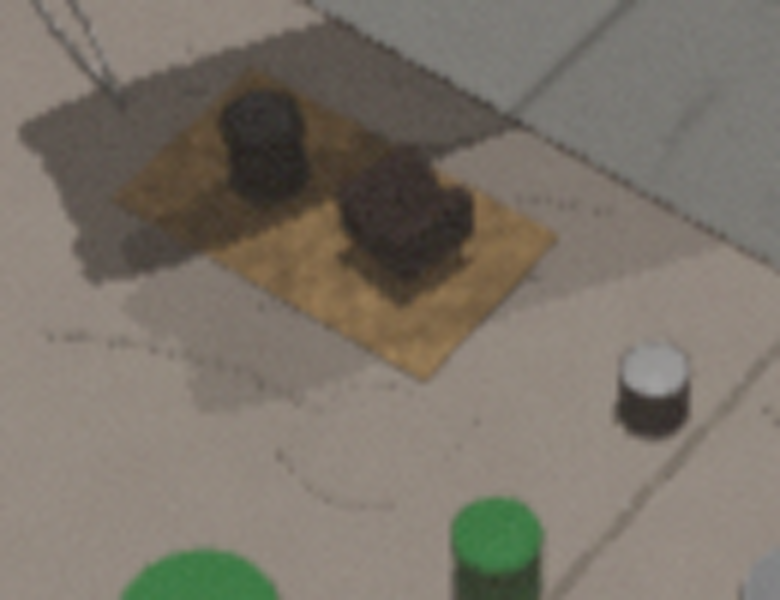

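Both stand upright on the mat: the loupe at about (265,150) and the anvil at about (405,215) in the crop. Next is the block.

```bash
python3 -m inch '[[[-9,0,0],[0,35,18],0.2],[[-19,0,0],[0,75,38],0.1],[[-29,0,0],[0,115,58],0],[[-39,0,0],[0,155,78],0],[[-49,0,0],[0,195,99],0],[[-59,0,0],[0,235,119],0],[[-69,0,0],[0,275,139],0],[[-79,0,0],[0,305,154],0],[[-90,0,0],[0,321,162],0],[[-90,0,0],[0,321,162],0]]'; python3 - <<'E'
from h import *
st(); im,P,ok=cloud('wrist'); save('w11.png',im,1.5)
p,c=sel(im,P,ok,.630,.056,.037,.013,.027); print(circ(p),p.mean(0))
go(.631,.056,.12,81);go(.631,.056,.006,81)
E
```

```text
clock: 18.23
position: [0.6295, 0.0575, 0.1379]
ee_rot: [-0.458, 0.539, 0.459, 0.538]
ft_force: [-0.5, 0.1, -0.6]
grip_width: 1.001
t 18.23 pos [0.6295 0.0575 0.1379] psi 80.8 down -1.0 F [-0.5  0.1 -0.6] w 1.001 q [-0.46  0.43  0.39  1.57 -0.17  1.18  1.37]
(array([0.62933112, 0.05461709]), 0.03012657356262207) [0.62784801 0.05488659 0.02061955]
to (0.631, 0.056, 0.12, 81) turn [-0.4, -0.0, -0.1] shift [18.3, -1.8, 0.3]
to (0.631, 0.056, 0.006, 81) turn [-0.4, -0.0, -0.1] shift [132.3, -1.9, 0.3]
```

View pics/w11.png

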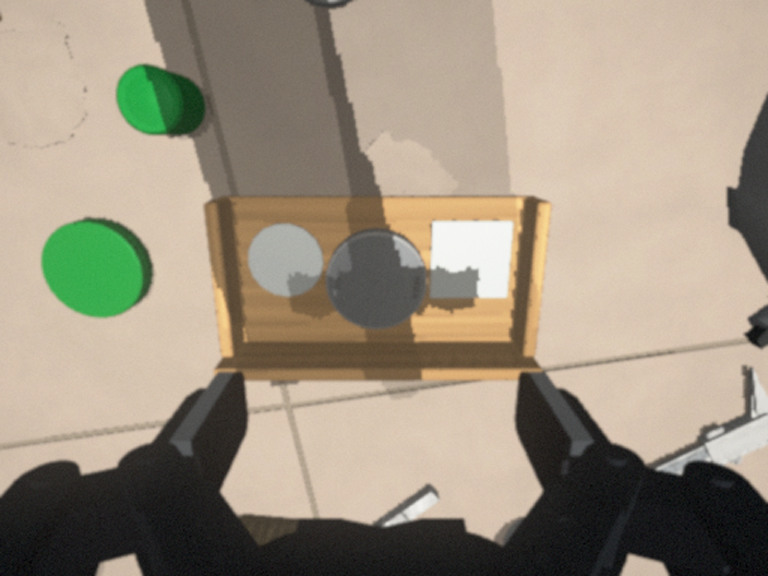

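```bash
python3 -m inch '[[[0,0,0],[30,-1,-2],0],[[0,0,0],[65,-1,-2],0],[[0,0,0],[95,-1,-2],0],[[0,0,0],[118,-1,-2],0],[[0,0,0],[129,-1,-2],0],[[0,0,0],[131,-1,-2],0],[[0,0,0],[131,-1,-2],0]]' 60; python3 - <<'E'
from h import *
st(); im,P,ok=cloud('wrist'); save('w12.png',im,1.5)
E
```

```text
clock: 19.15
position: [0.6302, 0.0536, 0.0082]
ee_rot: [-0.457, 0.54, 0.457, 0.54]
ft_force: [0.0, -0.2, 0.5]
grip_width: 1.0
t 19.15 pos [0.6302 0.0536 0.0082] psi 80.5 down -1.0 F [ 0.  -0.2  0.5] w 1.0 q [-0.43  0.57  0.35  1.67 -0.23  0.94  1.41]
```

View pics/w12.png

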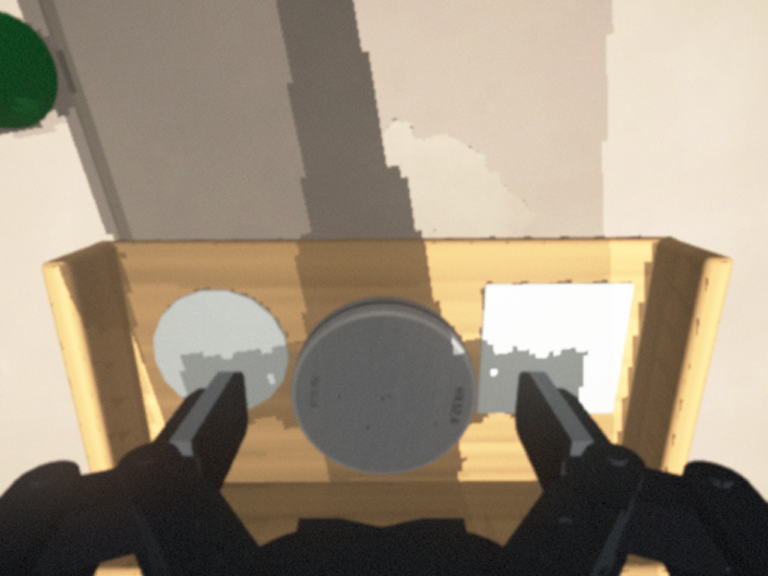

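```bash
python3 -m inch '[[[0,0,0],[0,0,1],0.1],[[0,0,0],[0,0,1],0.15],[[0,0,0],[0,0,1],0.2],[[0,0,0],[0,0,1],0.25],[[0,0,0],[0,0,1],0.3],[[0,0,0],[0,0,1],0.4],[[0,0,0],[0,0,1],0.5],[[0,0,0],[0,0,1],0.5]]' 60; python3 - <<'E'
from h import *
st(); im,P,ok=cloud('wrist'); save('w13.png',im,1.5)
E
```

```text
clock: 20.2
position: [0.6306, 0.0545, 0.0091]
ee_rot: [-0.457, 0.54, 0.457, 0.54]
ft_force: [-4.7, -1.1, 8.8]
grip_width: 0.669
t 20.2 pos [0.6306 0.0545 0.0091] psi 80.5 down -1.0 F [-4.7 -1.1  8.8] w 0.669 q [-0.43  0.57  0.35  1.66 -0.23  0.94  1.41]
```

View pics/w13.png

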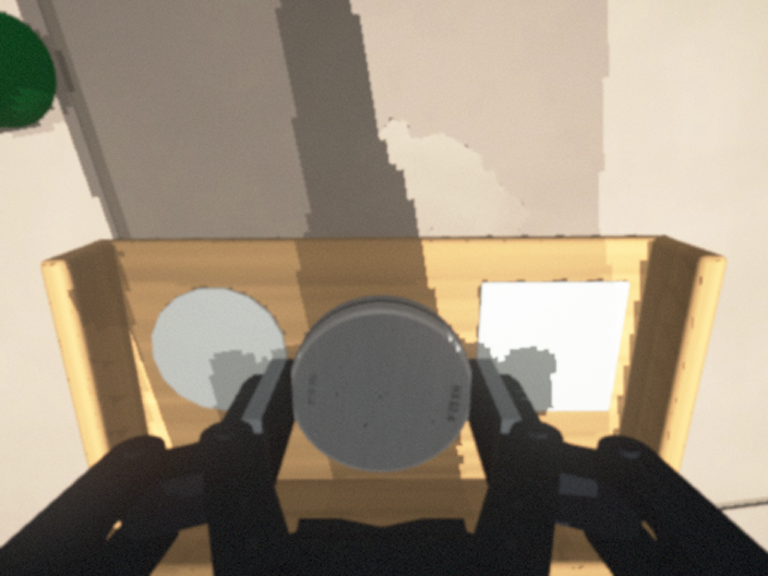

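```bash
python3 -m inch '[[[0,0,0],[0,0,0],0.5],[[0,0,0],[-6,0,0],0.5],[[0,0,0],[-20,0,0],0.5],[[0,0,0],[-50,0,0],0.5],[[0,0,0],[-85,0,0],0.5],[[0,0,0],[-110,0,0],0.5],[[0,0,0],[-120,0,0],0.5],[[0,0,0],[-120,0,0],0.5]]' 80; python3 - <<'E'
from h import *
st(); im,P,ok=cloud('wrist'); save('w14.png',im,1.5)
c=camera('side'); save('s14.png',c['pixels'][120:300,190:400],3.5)
go(.437,.210,.13,81)
go(.437,.210,.13,70)
E
```

```text
clock: 21.25
position: [0.6307, 0.0545, 0.1295]
ee_rot: [-0.457, 0.539, 0.457, 0.54]
ft_force: [-0.1, -0.6, -3.9]
grip_width: 0.656
t 21.25 pos [0.6307 0.0545 0.1295] psi 80.5 down -1.0 F [-0.1 -0.6 -3.9] w 0.656 q [-0.46  0.43  0.39  1.58 -0.18  1.16  1.37]
to (0.437, 0.21, 0.13, 81) turn [-0.5, -0.0, -0.1] shift [-1.8, 215.9, 121.6]
to (0.437, 0.21, 0.13, 70) turn [10.5, -0.0, -0.1] shift [-1.8, 215.9, 121.6]
```

View pics/w14.png

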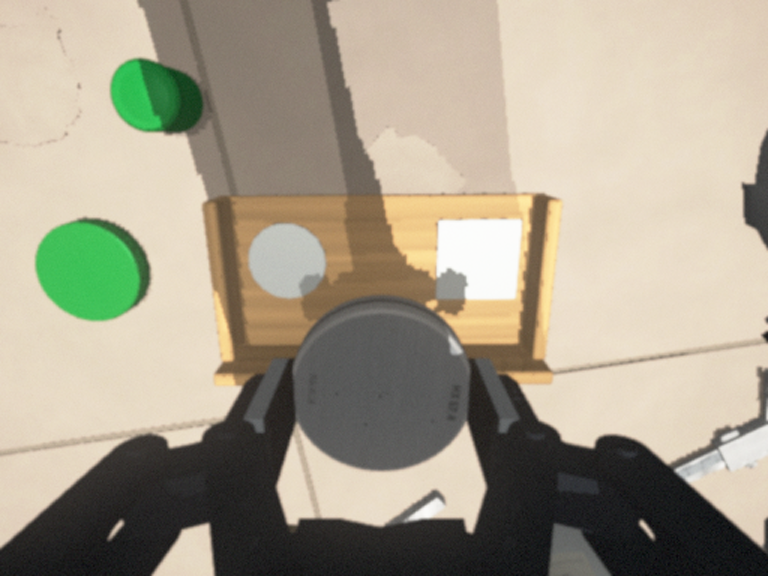

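View pics/s14.png

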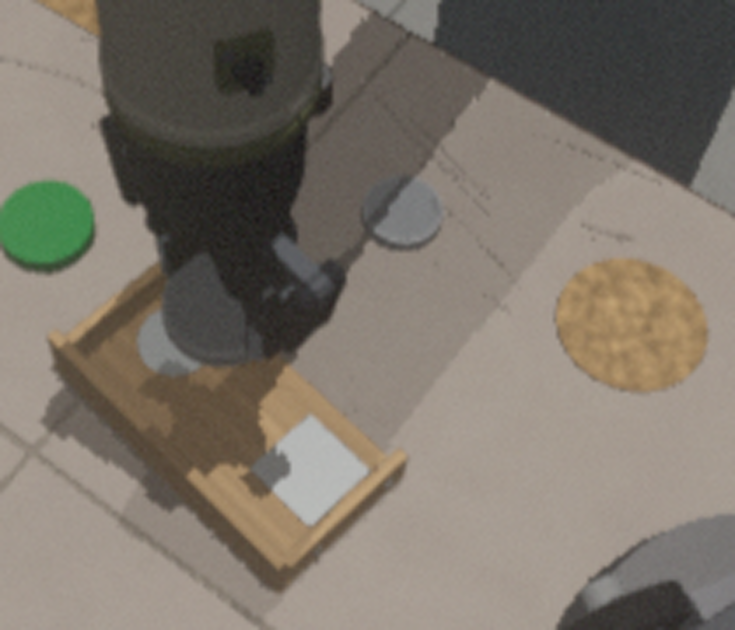

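```bash
python3 -m inch '[[[0,0,0],[0,25,14],0.5],[[0,0,0],[0,60,34],0.5],[[0,0,0],[0,100,56],0.5],[[0,0,0],[0,140,79],0.5],[[0,0,0],[0,175,99],0.5],[[0,0,0],[0,200,113],0.5],[[0,0,0],[0,216,122],0.5],[[0,0,0],[0,216,122],0.5],[[0,0,0],[0,216,122],0.5]]'; python3 - <<'E'
from h import *
st(); im,P,ok=cloud('wrist'); save('w15.png',im,1.5)
go(.438,.210,.009,81)
E
```

```text
clock: 22.48
position: [0.4373, 0.2097, 0.1278]
ee_rot: [-0.457, 0.54, 0.457, 0.539]
ft_force: [0.2, -0.2, -4.3]
grip_width: 0.656
t 22.48 pos [0.4373 0.2097 0.1278] psi 80.5 down -1.0 F [ 0.2 -0.2 -4.3] w 0.656 q [-0.8   0.11  0.28  1.96 -0.03  1.08  0.89]
to (0.438, 0.21, 0.009, 81) turn [-0.6, -0.1, -0.1] shift [118.8, -0.7, 0.7]
```

View pics/w15.png

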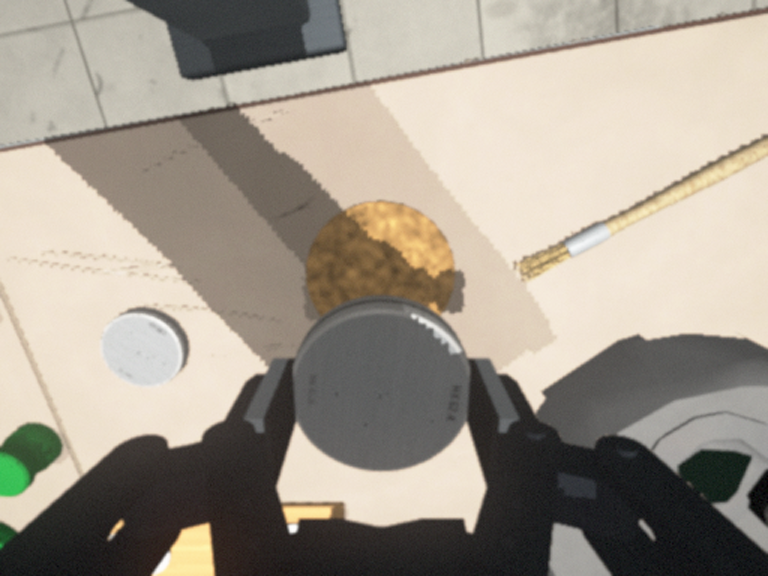

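```bash
python3 -m inch '[[[0,0,0],[25,0,0],0.5],[[0,0,0],[55,0,0],0.5],[[0,0,0],[85,0,0],0.5],[[0,0,0],[105,0,0],0.5],[[0,0,0],[115,0,0],0.5],[[0,0,0],[119,0,0],0.5],[[0,0,0],[119,0,0],0.5],[[0,0,0],[119,0,0],0.5]]'; python3 - <<'E'
from h import *
st(); im,P,ok=cloud('wrist'); save('w16.png',im,1.5)
E
```

```text
clock: 23.52
position: [0.4377, 0.2097, 0.0095]
ee_rot: [-0.457, 0.54, 0.457, 0.54]
ft_force: [-0.2, 0.3, -2.5]
grip_width: 0.654
t 23.52 pos [0.4377 0.2097 0.0095] psi 80.4 down -1.0 F [-0.2  0.3 -2.5] w 0.654 q [-0.78  0.29  0.26  2.05 -0.1   0.81  0.95]
```

View pics/w16.png

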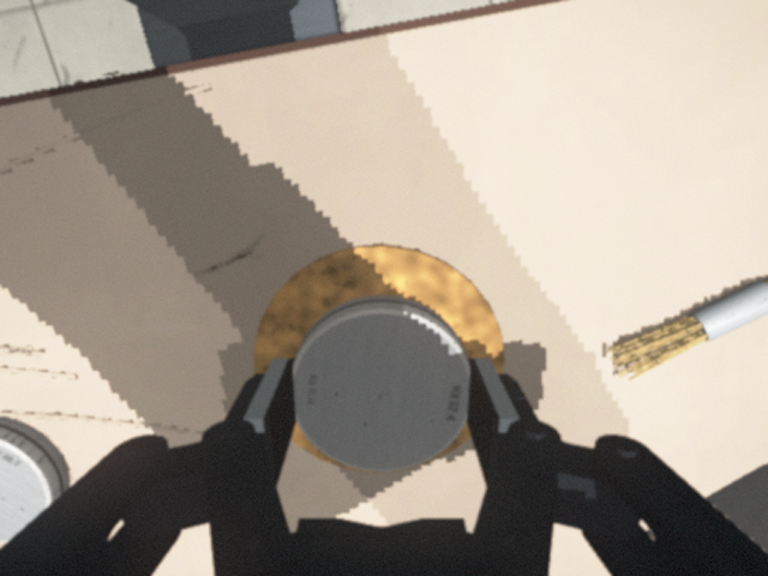

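```bash
python3 - <<'E'
from h import *
im,P,ok=cloud('wrist'); hsv=cv2.cvtColor(im,cv2.COLOR_RGB2HSV)
m=ok&(np.hypot(P[...,0]-.438,P[...,1]-.21)<.06)&(hsv[...,1]>95)&(hsv[...,0]<25)&(P[...,2]<.012); p=P[m]; print('mat',circ(p))
p,c=sel(im,P,ok,.437,.21,.036,.017,.03); s=c.astype(int); k=(s.max(1)-s.min(1)<25)&(s.mean(1)>60); print('block',len(p[k]),circ(p[k]))
E
```

```text
mat (array([0.43674042, 0.20985028]), 0.04531978988647461)
block 10841 (array([0.4324852 , 0.21078494]), 0.034768856048583985)
```

```bash
python3 -m inch '[[[0,0,0],[1.5,0,0],0.5],[[0,0,0],[3,0,0],0.5],[[0,0,0],[3,0,0],0.5]]'; python3 - <<'E'
from h import *
st()
E
```

```text
clock: 24.0
position: [0.4377, 0.2098, 0.0064]
ee_rot: [-0.457, 0.54, 0.457, 0.54]
ft_force: [0.1, 0.7, -2.6]
grip_width: 0.652
t 24.0 pos [0.4377 0.2098 0.0064] psi 80.5 down -1.0 F [ 0.1  0.7 -2.6] w 0.652 q [-0.78  0.3   0.26  2.05 -0.1   0.81  0.95]
```

```bash
python3 -m inch '[[[0,0,0],[0.7,0,0],0.5],[[0,0,0],[0.7,0,0],0.5]]'; python3 - <<'E'
from h import *
st()
E
```

```text
clock: 24.25
position: [0.4377, 0.2098, 0.0063]
ee_rot: [-0.456, 0.54, 0.457, 0.54]
ft_force: [-3.9, -1.8, 9.0]
grip_width: 0.658
t 24.25 pos [0.4377 0.2098 0.0063] psi 80.4 down -1.0 F [-3.9 -1.8  9. ] w 0.658 q [-0.78  0.3   0.26  2.05 -0.11  0.81  0.95]
```

Contact. Release the block.

```bash
python3 -m inch '[[[0,0,0],[0,0,0],0.3],[[0,0,0],[0,0,0],0.2],[[0,0,0],[0,0,0],0.1],[[0,0,0],[0,0,0],0],[[0,0,0],[0,0,0],0],[[0,0,0],[0,0,0],0]]'; python3 - <<'E'
from h import *
st()
E
python3 -m inch '[[[0,0,0],[-15,0,0],0],[[0,0,0],[-45,0,0],0],[[0,0,0],[-85,0,0],0],[[0,0,0],[-120,0,0],0],[[0,0,0],[-130,0,0],0],[[0,0,0],[-130,0,0],0]]'; python3 - <<'E'
from h import *
st(); im,P,ok=cloud('wrist'); save('w17.png',im,1.5); hsv=cv2.cvtColor(im,cv2.COLOR_RGB2HSV)
m=ok&(np.hypot(P[...,0]-.438,P[...,1]-.21)<.06)&(hsv[...,1]>95)&(hsv[...,0]<25)&(P[...,2]<.012); p=P[m]; print('mat',circ(p))
p,c=sel(im,P,ok,.437,.21,.036,.014,.024); print('block',len(p),circ(p),p.mean(0))
go(.419,-.1605,.14,-9); go(.419,-.2345,.14,-9)
E
```

```text
clock: 25.0
position: [0.4378, 0.2098, 0.0064]
ee_rot: [-0.456, 0.54, 0.457, 0.54]
ft_force: [0.3, 0.9, 0.0]
grip_width: 1.001
t 25.0 pos [0.4378 0.2098 0.0064] psi 80.5 down -1.0 F [0.3 0.9 0. ] w 1.001 q [-0.78  0.3   0.26  2.05 -0.11  0.81  0.95]
clock: 25.75
position: [0.438, 0.21, 0.1369]
ee_rot: [-0.456, 0.54, 0.457, 0.54]
ft_force: [-1.3, 0.2, 0.1]
grip_width: 1.001
t 25.75 pos [0.438  0.21   0.1369] psi 80.4 down -1.0 F [-1.3  0.2  0.1] w 1.001 q [-0.81  0.1   0.28  1.95 -0.03  1.09  0.89]
mat (array([0.43676712, 0.20940854]), 0.044978885650634765)
block 3450 (array([0.43673718, 0.21001401]), 0.03019742012023926) [0.43545003 0.2100994  0.01768371]
to (0.419, -0.1605, 0.14, -9) turn [89.5, -0.1, -0.0] shift [-3.9, -43.1, -368.1]
to (0.419, -0.2345, 0.14, -9) turn [89.5, -0.1, -0.0] shift [-3.9, -55.4, -441.1]
```

View pics/w17.png

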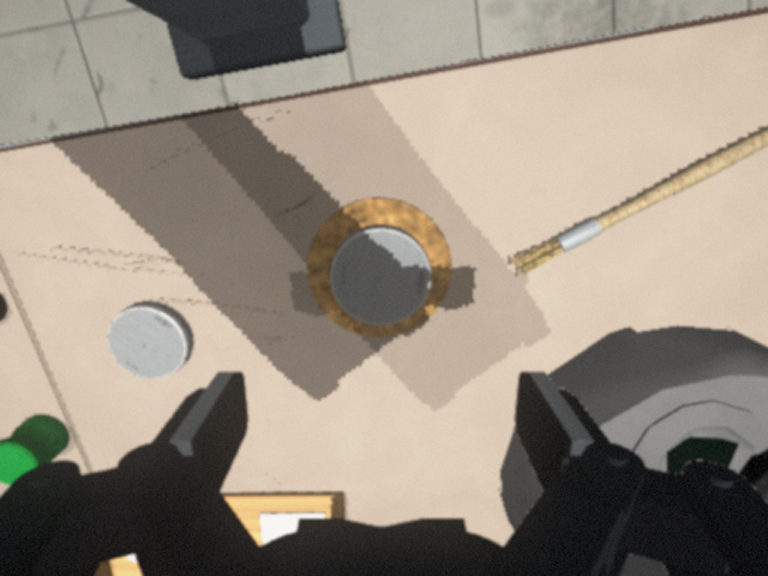

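The block is centred to within about 1 mm. Next the anvil goes back.

```bash
python3 -m inch '[[[9,0,0],[0,8,-30],0.1],[[19,0,0],[0,15,-75],0.2],[[29,0,0],[0,15,-120],0.3],[[39,0,0],[0,10,-165],0.3],[[49,0,0],[0,0,-210],0.3],[[59,0,0],[0,-10,-255],0.3],[[69,0,0],[0,-22,-300],0.3],[[79,0,0],[0,-35,-340],0.3],[[89.5,0,0],[0,-43,-368],0.3],[[89.5,0,0],[0,-43,-368],0.3]]'; python3 - <<'E'
from h import *
st(); im,P,ok=cloud('wrist'); save('w18.png',im,1.5)
p,c=sel(im,P,ok,.417,-.16,.032,.033,.05); print('anvil',p.mean(0),cv2.minAreaRect((p[:,:2]*1000).astype(np.float32)))
p,c=sel(im,P,ok,.417,-.235,.025,.033,.05); print('loupe',p.mean(0),circ(p) )
go(.4180,-.1605,.015,-9.2)
E
```

```text
clock: 27.05
position: [0.4179, -0.1622, 0.135]
ee_rot: [0.057, 0.706, -0.058, 0.704]
ft_force: [-0.4, -0.0, -0.4]
grip_width: 0.699
t 27.05 pos [ 0.4179 -0.1622  0.135 ] psi -9.3 down -1.0 F [-0.4 -0.  -0.4] w 0.699 q [-0.4   0.    0.68  2.06  0.    1.09  0.11]
anvil [ 0.41561464 -0.1611842   0.04004009] ((415.4482727050781, -161.5120849609375), (38.88246154785156, 37.90107345581055), 80.50237274169922)
loupe [ 0.41631029 -0.23243519  0.03784294] (array([ 0.41638757, -0.23414757]), 0.01693601989746094)
to (0.418, -0.1605, 0.015, -9.2) turn [0.1, -0.2, 0.1] shift [120.0, 0.4, 0.3]
```

View pics/w18.png

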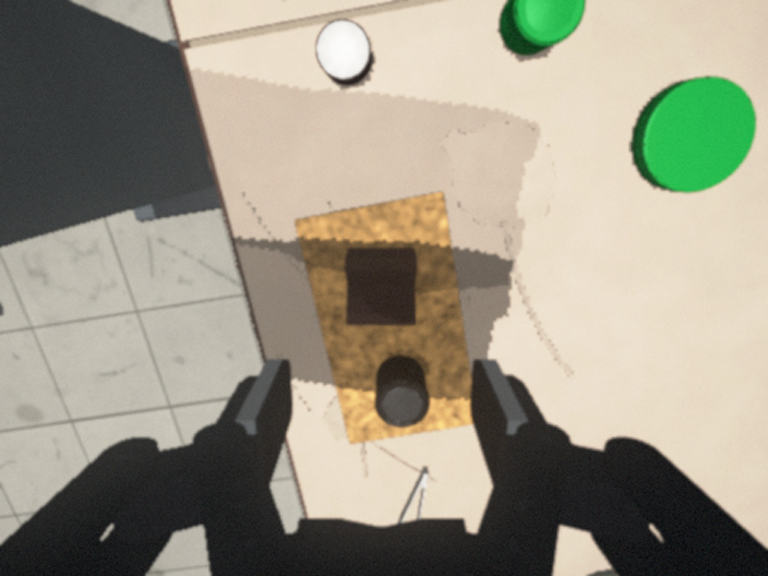

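```bash
python3 -m inch '[[[0,0,0],[30,1,0],0.3],[[0,0,0],[65,1,0],0.3],[[0,0,0],[100,1,0],0.3],[[0,0,0],[117,1,0],0.3],[[0,0,0],[120,1,0],0.3],[[0,0,0],[120,1,0],0.3],[[0,0,0],[120,1,0],0.5],[[0,0,0],[120,1,0],0.65],[[0,0,0],[120,1,0],0.8],[[0,0,0],[120,1,0],0.8]]' 60; python3 - <<'E'
from h import *
st()
E
python3 -m inch '[[[0,0,0],[0,0,0],0.8],[[0,0,0],[0,0,0],0.8],[[0,0,0],[-8,0,0],0.8],[[0,0,0],[-30,0,0],0.8],[[0,0,0],[-65,0,0],0.8],[[0,0,0],[-100,0,0],0.8],[[0,0,0],[-115,0,0],0.8],[[0,0,0],[-115,0,0],0.8]]'; python3 - <<'E'
from h import *
st(); im,P,ok=cloud('wrist'); save('w19.png',im,1.5);go(.631,.1127,.13,-9)
E
```

```text
clock: 28.35
position: [0.4184, -0.1597, 0.0159]
ee_rot: [0.056, 0.706, -0.056, 0.704]
ft_force: [-0.5, 1.0, 5.7]
grip_width: 0.432
t 28.35 pos [ 0.4184 -0.1597  0.0159] psi -9.0 down -1.0 F [-0.5  1.   5.7] w 0.432 q [-0.35  0.24  0.66  2.16 -0.2   0.81  0.29]
clock: 29.35
position: [0.4191, -0.1596, 0.1313]
ee_rot: [0.056, 0.705, -0.056, 0.705]
ft_force: [-0.1, 0.3, -2.5]
grip_width: 0.433
t 29.35 pos [ 0.4191 -0.1596  0.1313] psi -9.0 down -1.0 F [-0.1  0.3 -2.5] w 0.433 q [-0.43  0.    0.7   2.06 -0.    1.08  0.12]
to (0.631, 0.1127, 0.13, -9) turn [-0.0, -0.1, 0.0] shift [-0.1, 302.1, 167.2]
```

View pics/w19.png

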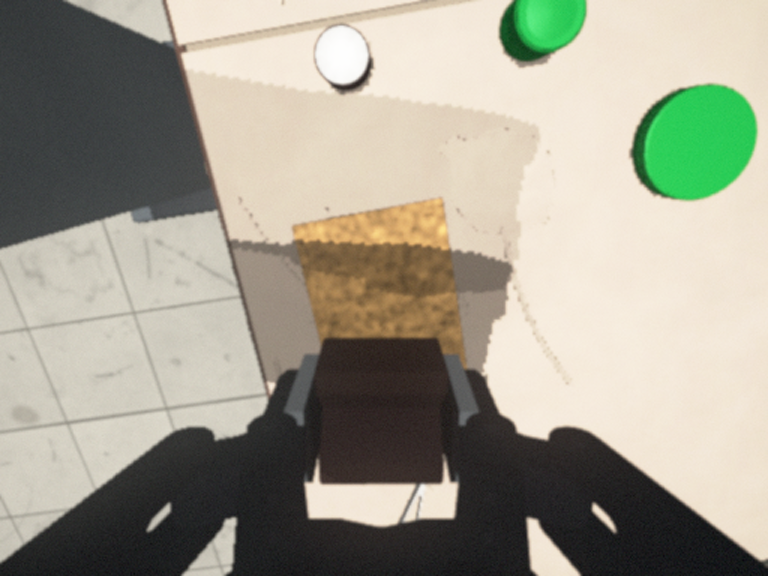

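```bash
python3 -m inch '[[[0,0,0],[0,35,20],0.8],[[0,0,0],[0,85,47],0.8],[[0,0,0],[0,135,75],0.8],[[0,0,0],[0,185,102],0.8],[[0,0,0],[0,235,130],0.8],[[0,0,0],[0,275,152],0.8],[[0,0,0],[0,302,167],0.8],[[0,0,0],[0,302,167],0.8],[[0,0,0],[0,302,167],0.8]]'; python3 - <<'E'
from h import *
st(); im,P,ok=cloud('wrist'); save('w20.png',im,1.5);go(.631,.1127,.025,-9)
E
```

```text
clock: 30.52
position: [0.6299, 0.1115, 0.1281]
ee_rot: [0.055, 0.707, -0.056, 0.703]
ft_force: [0.7, -1.4, -2.4]
grip_width: 0.433
t 30.52 pos [0.6299 0.1115 0.1281] psi -9.1 down -1.0 F [ 0.7 -1.4 -2.4] w 0.433 q [-0.63  0.47  0.51  1.56 -0.24  1.17 -0.23]
to (0.631, 0.1127, 0.025, -9) turn [-0.1, -0.2, 0.1] shift [103.7, 1.8, 1.1]
```

View pics/w20.png

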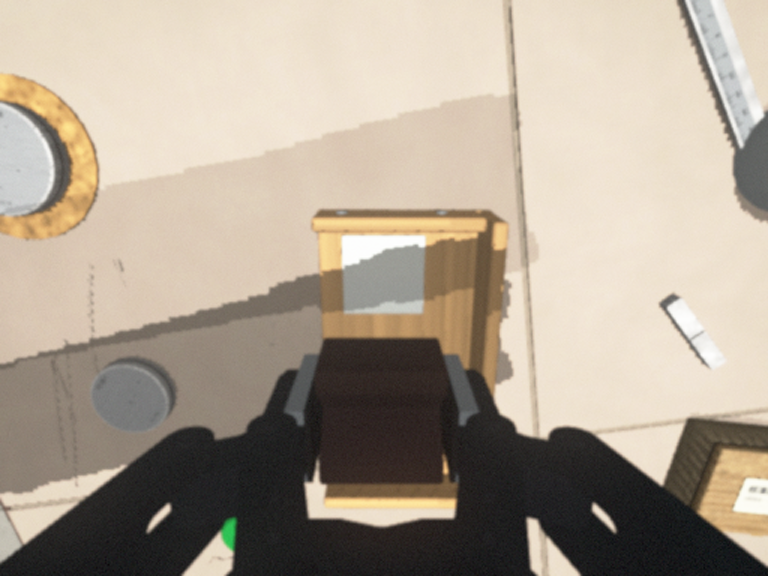

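```bash
python3 -m inch '[[[0,0,0],[25,1,1],0.8],[[0,0,0],[55,1,1],0.8],[[0,0,0],[82,1,1],0.8],[[0,0,0],[98,1,1],0.8],[[0,0,0],[103,1,1],0.8],[[0,0,0],[104,1,1],0.8],[[0,0,0],[104,1,1],0.8]]'; python3 - <<'E'
from h import *
st(); im,P,ok=cloud('wrist'); save('w21.png',im,1.5);go(.631,.1127,.0205,-9)
E
```

```text
clock: 31.45
position: [0.6313, 0.112, 0.0256]
ee_rot: [0.056, 0.706, -0.056, 0.704]
ft_force: [-0.8, 0.4, -3.1]
grip_width: 0.436
t 31.45 pos [0.6313 0.112  0.0256] psi -9.1 down -1.0 F [-0.8  0.4 -3.1] w 0.436 q [-0.6   0.59  0.47  1.64 -0.3   0.99 -0.19]
to (0.631, 0.1127, 0.0205, -9) turn [-0.1, -0.2, 0.0] shift [5.1, 0.6, -0.4]
```

View pics/w21.png

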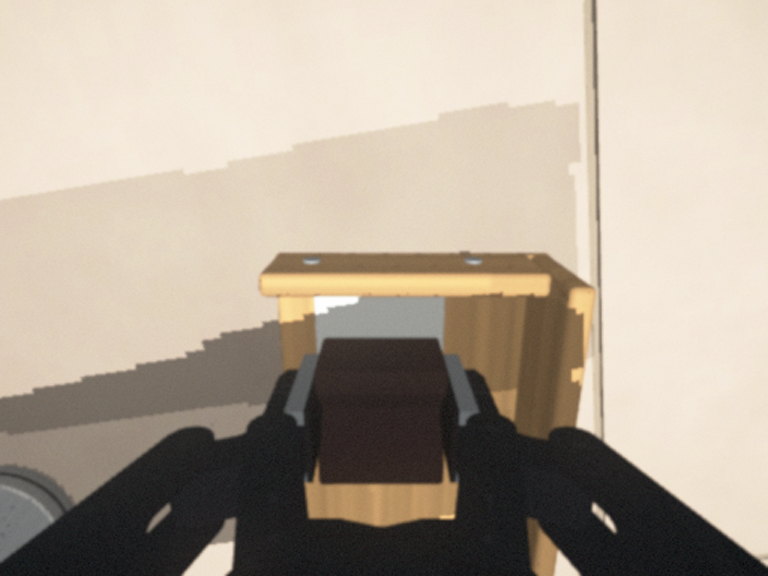

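Seat columns 316–445 centre at 380, so it's aligned. Lower to contact.

```bash
python3 -m inch '[[[0,0,0],[2,0,0],0.8],[[0,0,0],[4,0.5,0],0.8],[[0,0,0],[4.3,0.5,0],0.8],[[0,0,0],[4.3,0.5,0],0.8]]'; python3 - <<'E'
from h import *
st()
E
```

```text
clock: 32.0
position: [0.6313, 0.1125, 0.0212]
ee_rot: [0.056, 0.706, -0.056, 0.704]
ft_force: [0.3, 0.1, -1.6]
grip_width: 0.432
t 32.0 pos [0.6313 0.1125 0.0212] psi -9.1 down -1.0 F [ 0.3  0.1 -1.6] w 0.432 q [-0.6   0.59  0.46  1.64 -0.3   0.99 -0.19]
```

```bash
python3 -m inch '[[[0,0,0],[0.6,0,0],0.8],[[0,0,0],[0.6,0,0],0.8]]'; python3 - <<'E'
from h import *
st()
E
```

```text
clock: 32.25
position: [0.6314, 0.1126, 0.021]
ee_rot: [0.056, 0.706, -0.056, 0.704]
ft_force: [-1.9, -1.2, 3.1]
grip_width: 0.43
t 32.25 pos [0.6314 0.1126 0.021 ] psi -9.1 down -1.0 F [-1.9 -1.2  3.1] w 0.43 q [-0.6   0.59  0.46  1.64 -0.3   0.99 -0.19]
```

```bash
python3 -m inch '[[[0,0,0],[0,0,0],0.55],[[0,0,0],[0,0,0],0.45],[[0,0,0],[0,0,0],0.3],[[0,0,0],[0,0,0],0.3],[[0,0,0],[-10,0,0],0.3],[[0,0,0],[-40,0,0],0.3],[[0,0,0],[-80,0,0],0.3],[[0,0,0],[-110,0,0],0.3],[[0,0,0],[-110,0,0],0.3]]'; python3 - <<'E'
from h import *
st(); im,P,ok=cloud('wrist'); save('w22.png',im,1.5)
p,c=sel(im,P,ok,.629,.112,.032,.036,.055); print('anvil',p.mean(0),cv2.minAreaRect((p[:,:2]*1000).astype(np.float32)))
go(.419,-.2345,.13,-9.2)
E
```

```text
clock: 33.38
position: [0.6334, 0.1127, 0.1345]
ee_rot: [0.057, 0.704, -0.056, 0.706]
ft_force: [-0.3, 0.5, -0.9]
grip_width: 0.698
t 33.38 pos [0.6334 0.1127 0.1345] psi -9.1 down -1.0 F [-0.3  0.5 -0.9] w 0.698 q [-0.63  0.47  0.51  1.55 -0.24  1.18 -0.23]
anvil [0.62885208 0.11131051 0.04433833] ((628.7772216796875, 110.78781127929688), (38.4095344543457, 37.98982620239258), 80.6982421875)
to (0.419, -0.2345, 0.13, -9.2) turn [0.1, -0.0, -0.0] shift [2.4, -376.6, -155.7]
```

View pics/w22.png

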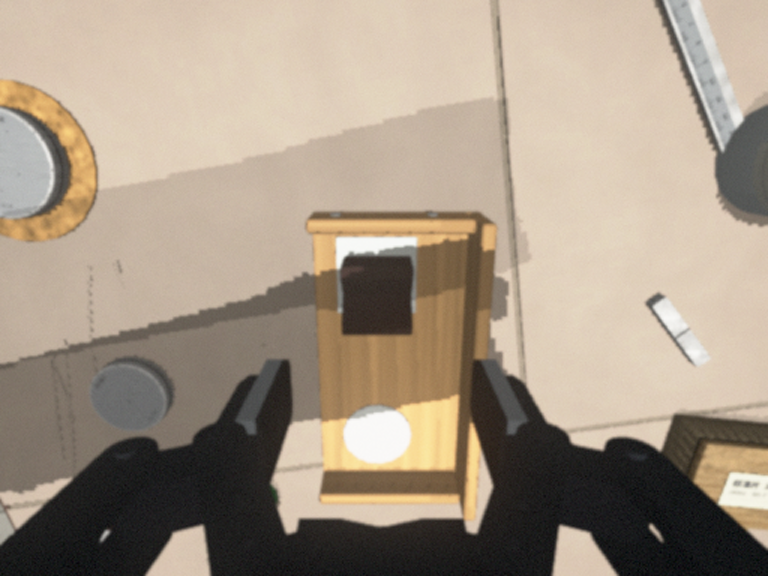

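```bash
python3 -m inch '[[[0,0,0],[0,-45,-19],0.3],[[0,0,0],[0,-100,-41],0.3],[[0,0,0],[0,-155,-64],0.3],[[0,0,0],[0,-210,-87],0.3],[[0,0,0],[0,-265,-110],0.3],[[0,0,0],[0,-320,-132],0.3],[[0,0,0],[0,-360,-149],0.3],[[0,0,0],[0,-376,-156],0.3],[[0,0,0],[0,-376,-156],0.3],[[0,0,0],[0,-376,-156],0.3]]'; python3 - <<'E'
from h import *
st(); im,P,ok=cloud('wrist'); save('w23.png',im,1.5)
p,c=sel(im,P,ok,.417,-.235,.025,.033,.05); print('loupe',p.mean(0),circ(p) )
go(.4185,-.2345,.0110,-9.2)
E
```

```text
clock: 34.67
position: [0.4196, -0.2325, 0.1322]
ee_rot: [0.056, 0.705, -0.055, 0.705]
ft_force: [0.5, 0.4, 0.2]
grip_width: 0.704
t 34.67 pos [ 0.4196 -0.2325  0.1322] psi -9.0 down -1.0 F [0.5 0.4 0.2] w 0.704 q [-0.29  0.1   0.75  1.99 -0.08  1.08  0.33]
loupe [ 0.41649526 -0.23336944  0.03793505] (array([ 0.41634106, -0.23455914]), 0.01676905632019043)
to (0.4185, -0.2345, 0.011, -9.2) turn [0.2, -0.0, -0.0] shift [121.2, -2.3, -0.7]
```

View pics/w23.png

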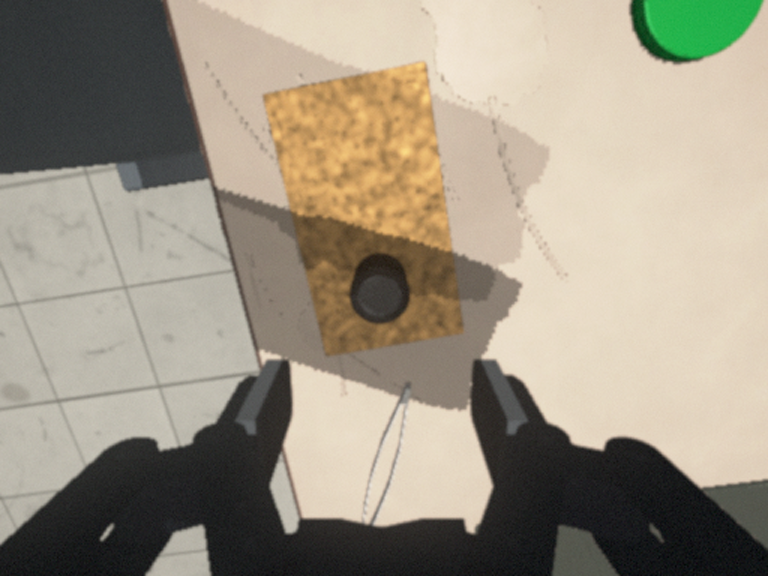

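```bash
python3 -m inch '[[[0,0,0],[30,-2,-1],0.3],[[0,0,0],[65,-2,-1],0.3],[[0,0,0],[100,-2,-1],0.3],[[0,0,0],[118,-2,-1],0.3],[[0,0,0],[121,-2,-1],0.3],[[0,0,0],[121,-2,-1],0.4],[[0,0,0],[121,-2,-1],0.55],[[0,0,0],[121,-2,-1],0.7],[[0,0,0],[121,-2,-1],0.8],[[0,0,0],[121,-2,-1],0.8]]' 25; python3 - <<'E'
from h import *
st()
E
python3 -m inch '[[[0,0,0],[0,0,0],0.8],[[0,0,0],[-8,0,0],0.8],[[0,0,0],[-30,0,0],0.8],[[0,0,0],[-65,0,0],0.8],[[0,0,0],[-100,0,0],0.8],[[0,0,0],[-118,0,0],0.8],[[0,0,0],[-118,0,0],0.8]]'; python3 - <<'E'
from h import *
st(); go(.613,.0025,.13,-9)
E
```

```text
clock: 35.98
position: [0.419, -0.2343, 0.0122]
ee_rot: [0.056, 0.705, -0.055, 0.705]
ft_force: [-0.5, -0.0, 7.1]
grip_width: 0.379
t 35.98 pos [ 0.419  -0.2343  0.0122] psi -9.0 down -1.0 F [-0.5 -0.   7.1] w 0.379 q [-0.2   0.33  0.7   2.08 -0.29  0.82  0.51]
clock: 36.85
position: [0.4197, -0.2347, 0.1316]
ee_rot: [0.056, 0.704, -0.055, 0.706]
ft_force: [0.1, 0.4, -0.1]
grip_width: 0.378
t 36.85 pos [ 0.4197 -0.2347  0.1316] psi -9.0 down -1.0 F [ 0.1  0.4 -0.1] w 0.378 q [-0.31  0.1   0.77  1.99 -0.08  1.08  0.34]
to (0.613, 0.0025, 0.13, -9) turn [0.0, 0.2, -0.1] shift [2.6, 264.4, 153.9]
```

```bash
python3 -m inch '[[[0,0,0],[0,35,20],0.8],[[0,0,0],[0,80,47],0.8],[[0,0,0],[0,130,76],0.8],[[0,0,0],[0,180,105],0.8],[[0,0,0],[0,225,131],0.8],[[0,0,0],[0,255,148],0.8],[[0,0,0],[0,264,154],0.8],[[0,0,0],[0,264,154],0.8],[[0,0,0],[0,264,154],0.8]]'; python3 - <<'E'
from h import *
st(); im,P,ok=cloud('wrist'); save('w24.png',im,1.5);go(.613,.0025,.022,-9)
E
```

```text
clock: 37.98
position: [0.6123, 0.0003, 0.1324]
ee_rot: [0.056, 0.704, -0.056, 0.706]
ft_force: [0.9, -0.3, -0.1]
grip_width: 0.377
t 37.98 pos [6.123e-01 3.000e-04 1.324e-01] psi -9.1 down -1.0 F [ 0.9 -0.3 -0.1] w 0.377 q [-0.54  0.41  0.59  1.65 -0.25  1.15 -0.05]
to (0.613, 0.0025, 0.022, -9) turn [-0.1, 0.2, -0.1] shift [110.6, 2.0, -0.1]
```

View pics/w24.png

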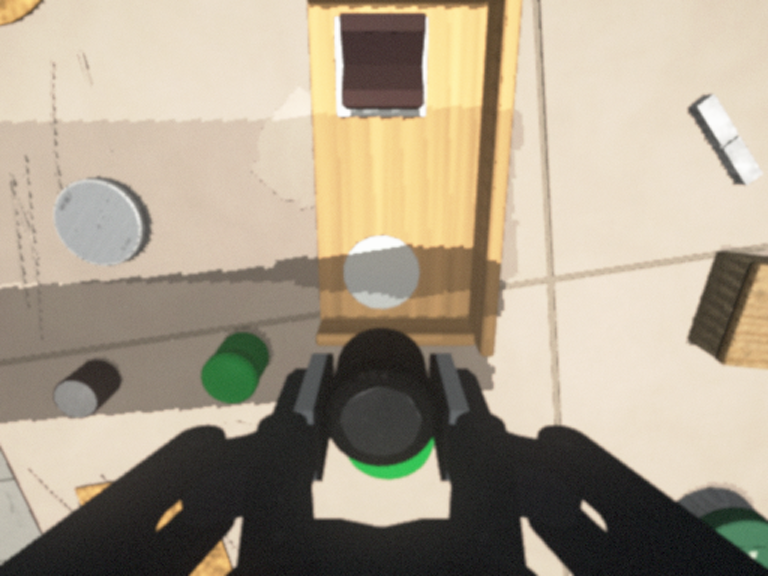

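```bash
python3 -m inch '[[[0,0,0],[25,2,0],0.8],[[0,0,0],[60,2,0],0.8],[[0,0,0],[90,2,0],0.8],[[0,0,0],[106,2,0],0.8],[[0,0,0],[111,2,0],0.8],[[0,0,0],[112,2,0],0.8],[[0,0,0],[112,2,0],0.8]]'; python3 - <<'E'
from h import *
st(); im,P,ok=cloud('wrist'); save('w25.png',im,1.5);go(.613,.0025,.0172,-9)
E
```

```text
clock: 38.9
position: [0.6138, 0.0024, 0.0216]
ee_rot: [0.057, 0.703, -0.056, 0.707]
ft_force: [0.2, 0.1, -0.5]
grip_width: 0.378
t 38.9 pos [0.6138 0.0024 0.0216] psi -9.1 down -1.0 F [ 0.2  0.1 -0.5] w 0.378 q [-0.49  0.55  0.53  1.73 -0.33  0.95  0.01]
to (0.613, 0.0025, 0.0172, -9) turn [-0.1, 0.3, -0.1] shift [4.3, -0.0, -0.7]
```

View pics/w25.png

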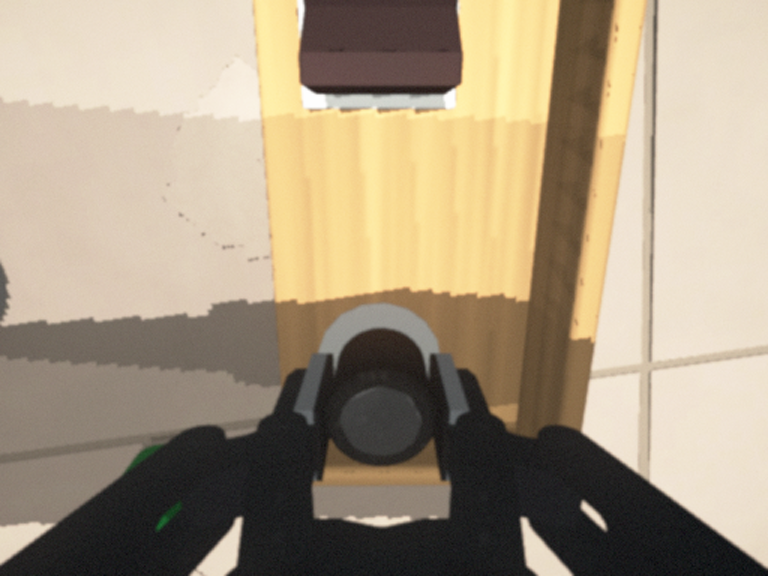

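```bash
python3 -m inch '[[[0,0,0],[2,0,0],0.8],[[0,0,0],[3.7,0,0],0.8],[[0,0,0],[3.7,0,0],0.8],[[0,0,0],[3.7,0,0],0.8]]'; python3 - <<'E'
from h import *
st()
E
```

```text
clock: 39.45
position: [0.6137, 0.0025, 0.0178]
ee_rot: [0.056, 0.703, -0.056, 0.707]
ft_force: [0.3, 0.2, 0.3]
grip_width: 0.373
t 39.45 pos [0.6137 0.0025 0.0178] psi -9.1 down -1.0 F [0.3 0.2 0.3] w 0.373 q [-0.49  0.55  0.53  1.73 -0.34  0.95  0.01]
```

```bash
python3 -m inch '[[[0,0,0],[0.7,0,0],0.8],[[0,0,0],[0.7,0,0],0.8]]'; python3 - <<'E'
from h import *
st()
E
```

```text
clock: 39.7
position: [0.6138, 0.0025, 0.0173]
ee_rot: [0.057, 0.703, -0.056, 0.707]
ft_force: [-1.8, 0.4, 3.9]
grip_width: 0.377
t 39.7 pos [0.6138 0.0025 0.0173] psi -9.1 down -1.0 F [-1.8  0.4  3.9] w 0.377 q [-0.49  0.56  0.53  1.73 -0.34  0.94  0.01]
```

Contact. Release, rise and check.

```bash
python3 -m inch '[[[0,0,0],[0,0,0],0.6],[[0,0,0],[0,0,0],0.5],[[0,0,0],[0,0,0],0.35],[[0,0,0],[0,0,0],0.3],[[0,0,0],[0,0,0],0.3],[[0,0,0],[-10,0,0],0.3],[[0,0,0],[-40,0,0],0.3],[[0,0,0],[-85,0,0],0.3],[[0,0,0],[-140,0,0],0.3],[[0,0,0],[-180,0,0],0.3]]'; python3 -m inch '[[[0,0,0],[-10,30,-30],0.3],[[0,0,0],[-20,60,-60],0.3],[[0,0,0],[-20,60,-60],0.3],[[0,0,0],[-20,60,-60],0.3]]'; python3 - <<'E'
from h import *
st(); im,P,ok=cloud('wrist'); save('w26.png',im,1.5)
hsv=cv2.cvtColor(im,cv2.COLOR_RGB2HSV)
def rep(im,P,ok):
    p,c=sel(im,P,ok,.630,.112,.032,.036,.055); print('anvil',p.mean(0),cv2.minAreaRect((p[:,:2]*1000).astype(np.float32)))
    p,c=sel(im,P,ok,.612,.002,.025,.036,.05); print('loupe',p.mean(0),circ(p))
    p,c=sel(im,P,ok,.437,.21,.036,.014,.024); print('block',len(p),circ(p))
rep(im,P,ok)
save('o_w26.png',ortho_plane('wrist',.008,.54,.72,-.06,.17,3400))
im,P,ok=cloud('side'); save('s26.png',im,1.5); rep(im,P,ok)
for n,a in dict(slug=(.416,-.044,.02,.024,.034),small=(.457,.056,.03,.010,.017)).items():
    p,c=sel(im,P,ok,*a); print(n,circ(p))
E
```

```text
clock: 40.95
position: [0.6133, 0.002, 0.2007]
ee_rot: [0.057, 0.702, -0.056, 0.708]
ft_force: [0.0, 0.8, -0.8]
grip_width: 0.703
clock: 41.45
position: [0.5636, 0.0701, 0.2209]
ee_rot: [0.057, 0.702, -0.056, 0.708]
ft_force: [0.3, -0.8, -0.1]
grip_width: 0.7
t 41.45 pos [0.5636 0.0701 0.2209] psi -9.1 down -1.0 F [ 0.3 -0.8 -0.1] w 0.7 q [-0.72  0.22  0.6   1.67 -0.13  1.28 -0.26]
anvil [0.62812127 0.11099062 0.0443857 ] ((628.6001586914062, 110.7815170288086), (37.51396179199219, 38.10947799682617), 80.87368774414062)
loupe [0.61112297 0.0038764  0.04274926] (array([0.61147986, 0.00238132]), 0.016710994720458984)
block 2970 (array([0.43689862, 0.21050598]), 0.03042185401916504)
anvil [0.6319992  0.11111852 0.04433207] ((630.8734741210938, 110.90928649902344), (39.041526794433594, 38.667388916015625), 81.1262435913086)
loupe [0.61473711 0.00376664 0.04309336] (array([0.61416144, 0.00236559]), 0.016653636932373046)
block 615 (array([0.43958951, 0.21100668]), 0.03118485641479492)
slug (array([ 0.40962988, -0.04724227]), 0.0033444139957427978)
small (array([0.45878363, 0.05876168]), 0.025322959899902343)
```

View pics/o_w26.png

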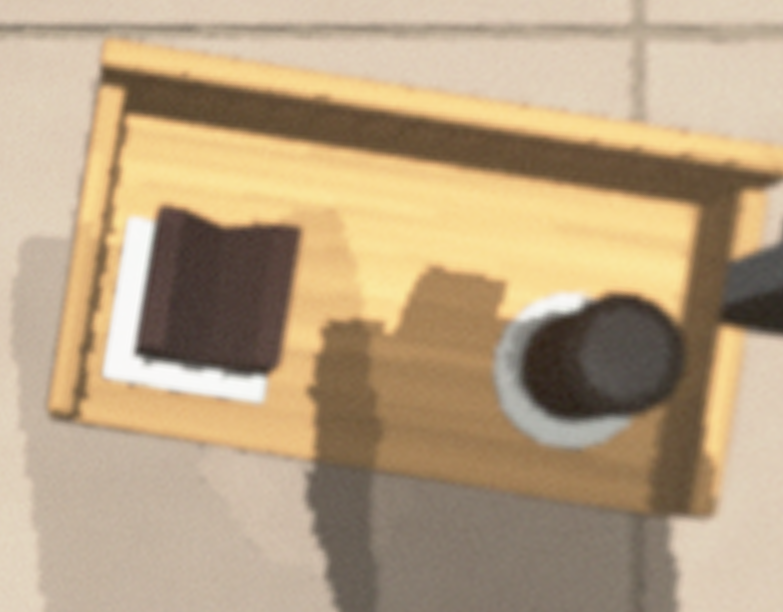

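View pics/s26.png

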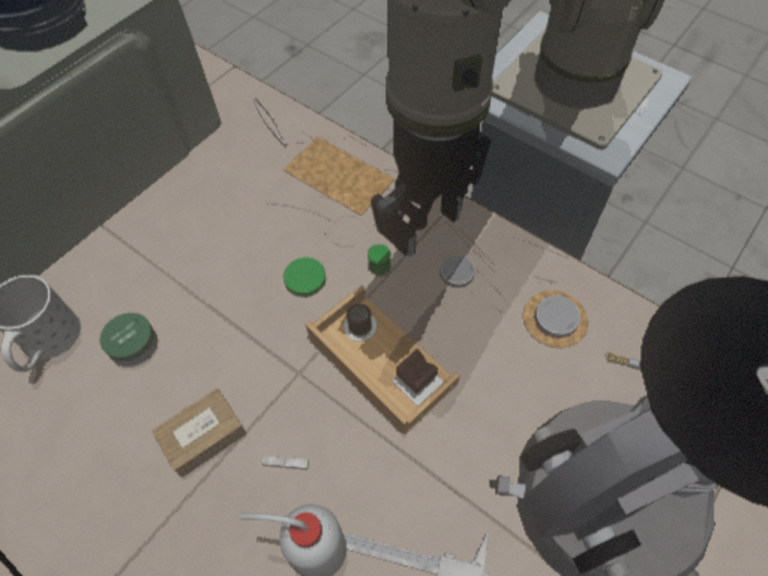

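The side view shows the anvil at (418,373), the loupe at (359,320) and the block at (557,316), all in place. The arm hides the slug here. It was never approached, and earlier wrist views show it standing.

```bash
python3 - <<'E'
from h import *
print(manip.hand_in()); st()
E
```

```text
the job is handed in; nothing more can be done
None
the job is handed in; nothing more can be done
```

The job is done and handed in. I parked the V-anvil and the loupe on the rectangular cork mat and laid the big block on the round mat. Then I put the anvil back on the square seat and the loupe back on the round one. It took about 41.5 s of the 120 s allowed, and `hand_in` gave no verdict.

| Part | Last check before handing in | Tolerance |
|---|---|---|
| Block on the round mat | about 1 mm off centre, released | 15 mm |
| Anvil on the square seat | about 2 mm off centre, upright | 12 mm |
| Loupe on the round seat | within about 1 mm of centre, upright | 12 mm |
| Small steel block | unmoved to within 1 mm | 20 mm |

- **Camera disagreement:** the wrist and side cameras differed by 2–3 mm in x. The calibration is stated as good to about 2 mm, and the difference is well inside the tolerances.
- **Slug:** the arm hid it in the last picture, so its final position was not measured. I never went near it, and in the wrist views during the job it was standing and looked unmoved.
- **Contact force:** setting the anvil down on the mat briefly read 37 N upward at the wrist. I backed off before releasing it.

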